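# Clip the tensile bars into the vibration rack and start the run

## Robot

A 6-joint arm with a two-finger parallel gripper is mounted at the origin on a cart in front of the work surface, level with it; the furniture and walls round the work are solid. World frame = base frame: x ahead of the robot, y to its left, z up, the work surface at z = 0. Lengths are in m, angles in rad, forces in N, time in s.
With the tool pointing down it reaches from about 0.4 to 0.825 m from the base axis. Payload 7 kg.
Tool frame: the origin (TCP) lies midway between the tips of the shut fingers; the grasp point (between the pads) lies 19 mm behind it; z points along the fingers, y is the direction in which the jaws open and shut (so a half turn about z gives the same grasp; the last joint's range is limited). The gripper opens to 85 mm and grips with 20 to 120 N. Pads are 22 mm wide; open, the fingers measure 114 mm over their backs; the gripper's body (76 mm by 85 mm) begins 54 mm behind the grasp point. The pads swing forward as they close: fully open they stand 13 mm farther back than shut.
Start: joints at [-0.84, 0.359, 0.012, 0, -1.224, -0.288], TCP at [0.289, -0.61, 0.202] pointing down, gripper open.
Joint ranges: [-3.07, 3.07], [-1.43, 2.12], [-1.02, 1.25], [-3.03, 1.67], [-3.05, -0], [-3.03, 3.03]. Speed limits (rad/s): [2.39, 2.39, 3.01, 3.14, 3.14, 3.14].

## Interface

Orientations are given as a unit quaternion [w, x, y, z].
In Python, from workcell import env gives the robot as it stands.
- The arm moves only by the shell command python3 -m inch 'ROWS'. ROWS is JSON, a list of rows, each an object of numbers: "rx", "ry", "rz": the turn, a rotation vector about the world's x, y, z in degrees; "tx", "ty", "tz": the shift along the world's x, y, z in m; "jaw": the opening, from 0 (shut) to 1 (fully open). A call has 1 to 20 rows; each row is the pose to reach, as a shift and turn from the pose commanded when the call began; what a row does not reach only later rows make up. A row lasts 1/10 s, in which the tool goes at most 50 mm and 8.59 degrees, less where a joint would pass 70% of its speed; a pose out of reach is approached as far as the arm can. A call with a gripper value outside its range is refused whole. The fingers move at their own pace and stop on an object; the grip force is fixed at half the most. Time passes only in rows, so rows that repeat a pose let the fingers close. It gives the time, the measured TCP pose, the force and the opening at its end, in the units of the state.
- env.state(): the state, without advancing time (a new reading comes with each control period).
- env.get_image(name): name is "scene" or "top" or "wrist"; returns the picture (420x560x3 uint8, red, green, blue); there is no depth.
- env.get_calibration(name): a dict with "intrinsics" (3x3 intrinsics, pixels), "R" (3x3) and "t" (3): a world point X has camera coordinates R X + t. Camera axes: x right, y down, z forward; pixel columns grow to the right and rows downward; lengths in m; the calibration is good to about 2 mm. A picture is of the moment at which its call begins: read the wrist's pose just before it. get_calibration takes no time and is no camera call; for the wrist camera it gives the pose at the moment of the call.
- env.finish_job(): hands the job in, once; it reports no verdict.
Trained networks look in the newest picture that a camera, given by its name, has taken for a name from the list of things; names that differ only in an ending like _2 or _b are one class to them, and where a whole thing is asked for, a point or a joint stands for the part that bears it (a point fixed in the world has none). Each returns a list of dicts, best first, with "conf" (0 to 1); they miss things now and then, are a little off and sometimes report something else, mostly with a low value. They report only what shows in the picture. A call takes as long as a camera call. They do not tell look-alikes from the thing itself.
- env.trace(target, camera): "region" (420x560 bool, what is visible of it).
- env.landmark_of(target, camera): "point" ([x, y, z] in m, in world coordinates, good to about 4 mm: a listed point, or the origin of a listed thing).
The state is a dict: "time_s": time; "joint_pos": joint angles; "dq": joint speeds; "effort": joint torques, N m; "position": TCP position; "tcp_rot": TCP orientation; "contact_force": force on the tool from outside, world axes, zero at the start; "ft_torque": the same for the moment, N m; "grip_width": opening from 0.0 (shut) to 1.0 (fully open).
Only numpy, scipy, OpenCV 4.12 (cv2) and the standard library are available. Lean on these libraries where they do the work, as an engineer would, in place of code of your own. Each camera call takes 0.05 s, during which the arm holds its last target. There are 200 camera calls.

## Task

Get the vibration rack ready and start it. First turn the speed knob on the grey control box fully anticlockwise to its stop (off); with it off, snap every loose tensile bar that lies on the worktop into the rack, one bar to a station, centred and pressed fully home under both of its spring clips; only then turn the knob fully clockwise to its other stop. Leave everything else where it stands.

Things in the scene. Friction and masses are not known exactly. Their poses are not given: they have to be found in the camera images.
- rack: fixed rack: aluminium plate 172 x 252 mm, top 12 mm above the worktop (origin under its middle). Four stations side by side, 60 mm apart along its y. Each has two black seat blocks (tops 34 mm above the worktop) 55 mm either side of its middle in x, nothing between them; bars lie along x. A bar goes level over both mouths, then straight down (8 to 14 N in all) until it snaps under the lips
- station0 (a point): middle of a tensile bar when fully home in the first station, 40 mm above the worktop; x along the bar that belongs there (either end may lead), y across, z up. On each seat block stands a pair of sprung steel leaves, 12 mm long in x, that flare to a mouth 30 mm wide, 64 mm above the worktop, narrow to a lip 15 mm wide at 50 mm, and are 22 mm apart below it
- station1 (a point): the same point of the second station, 60 mm along the y axis from station0; same axes
- station2 (a point): the same point of the third station, 120 mm along the y axis from station0; same axes
- station3 (a point): the same point of the fourth station, 180 mm along the y axis from station0; same axes
- bar0_mid (a point): centre of a pale moulded tensile bar, 150 mm long (y axis), 20 mm wide (x axis; it acts as 20 mm wide for its whole length) and 12 mm thick (z axis), 33 g; it lies flat on the worktop, centre 6 mm up. Three or four bars are present, all alike, and any bar may go in any station
- bar1_mid (a point): centre of another such bar, same sizes and axes; may be absent
- bar2_mid (a point): centre of another such bar, same sizes and axes; may be absent
- bar3_mid (a point): centre of another such bar, same sizes and axes; may be absent
- knob (a joint): angle of the speed knob, rad: 0 at its fully anticlockwise stop (off), growing as it is turned clockwise seen from above, 2.6 at its fully clockwise stop; light friction (0.06 N m) holds it where it is left
- control_box: grey control box, 100 x 90 mm, top 47 mm above the worktop, fixed; origin under its middle; the speed knob stands in the middle of its top
- knob_grip (a point): on the axis of the speed knob, 84 mm above the worktop, in the middle of the black bar grip to take hold of: 42 mm long (this point's x axis), 14 mm thick (its y axis), from 61 to 91 mm above the worktop, on a 44 mm round disc; the point turns with the knob, z up
- drop_tower: tall fixed falling-weight tower at the back middle of the worktop: white base 250 mm (x) by 170 mm (y), 24 mm high, with rods and a column up to 0.78 m that stand from 30 mm behind its front edge; origin under its middle. The arm must pass in front of it
- beaker: plastic beaker, 76 mm wide and 88 mm high, origin under its middle; leave alone
- timer: bench timer, 62 x 62 x 19 mm, origin under its middle; leave alone
- spirit_level: small spirit level, 18 x 100 x 24 mm, origin under its middle; leave alone
- weight_b: turned steel weight, 48 mm wide, 40 mm high, origin under its middle; leave alone
- weight_d: larger turned steel weight, 54 mm wide, 56 mm high, origin under its middle; leave alone
- jar: jar with a screw lid, 57 mm wide, 82 mm high, origin under its middle; leave alone
- screwdriver: screwdriver, 198 mm long, 23 mm thick, origin under its middle; leave alone
Things that resemble listed ones, but are neither listed nor needed, are in the scene too. What is shaped like the part that bears bar3_mid but purple is not meant.

How it is judged:
On the way, in this order (a step that is already met when the one before it is completed fails the run):
1. the speed knob is at its anticlockwise stop (value of joint knob below 0.09 rad), for 0.2 s.
2. with the knob still off, every bar present is snapped home in a station (((horizontal distance between bar0_mid and station0 below 0.012 m and z of bar0_mid in the frame of station0 between -0.004 and 0.0028 m) or (horizontal distance between bar0_mid and station1 below 0.012 m and z of bar0_mid in the frame of station1 between -0.004 and 0.0028 m) or (horizontal distance between bar0_mid and station2 below 0.012 m and z of bar0_mid in the frame of station2 between -0.004 and 0.0028 m) or (horizontal distance between bar0_mid and station3 below 0.012 m and z of bar0_mid in the frame of station3 between -0.004 and 0.0028 m)) and angle between the y axis of each of bar0_mid, bar1_mid, bar2_mid, bar3_mid and the x axis of station0, either way round below 0.05 rad and ((horizontal distance between bar1_mid and station0 below 0.012 m and z of bar1_mid in the frame of station0 between -0.004 and 0.0028 m) or (horizontal distance between bar1_mid and station1 below 0.012 m and z of bar1_mid in the frame of station1 between -0.004 and 0.0028 m) or (horizontal distance between bar1_mid and station2 below 0.012 m and z of bar1_mid in the frame of station2 between -0.004 and 0.0028 m) or (horizontal distance between bar1_mid and station3 below 0.012 m and z of bar1_mid in the frame of station3 between -0.004 and 0.0028 m)) and ((horizontal distance between bar2_mid and station0 below 0.012 m and z of bar2_mid in the frame of station0 between -0.004 and 0.0028 m) or (horizontal distance between bar2_mid and station1 below 0.012 m and z of bar2_mid in the frame of station1 between -0.004 and 0.0028 m) or (horizontal distance between bar2_mid and station2 below 0.012 m and z of bar2_mid in the frame of station2 between -0.004 and 0.0028 m) or (horizontal distance between bar2_mid and station3 below 0.012 m and z of bar2_mid in the frame of station3 between -0.004 and 0.0028 m)) and ((horizontal distance between bar3_mid and station0 below 0.012 m and z of bar3_mid in the frame of station0 between -0.004 and 0.0028 m) or (horizontal distance between bar3_mid and station1 below 0.012 m and z of bar3_mid in the frame of station1 between -0.004 and 0.0028 m) or (horizontal distance between bar3_mid and station2 below 0.012 m and z of bar3_mid in the frame of station2 between -0.004 and 0.0028 m) or (horizontal distance between bar3_mid and station3 below 0.012 m and z of bar3_mid in the frame of station3 between -0.004 and 0.0028 m)) and value of joint knob below 0.09 rad), for 0.2 s.
3. the speed knob is at its clockwise stop (value of joint knob above 2.51 rad), for 0.2 s.
At the end, for the whole second after the job is handed in: every bar present lies home in a station (centre within 12 mm of the station's middle in plan and less than 2.8 mm above its seated height, in line with the station within 0.05 rad) and the knob is within 0.09 rad of its clockwise stop (((horizontal distance between bar0_mid and station0 below 0.012 m and z of bar0_mid in the frame of station0 between -0.004 and 0.0028 m) or (horizontal distance between bar0_mid and station1 below 0.012 m and z of bar0_mid in the frame of station1 between -0.004 and 0.0028 m) or (horizontal distance between bar0_mid and station2 below 0.012 m and z of bar0_mid in the frame of station2 between -0.004 and 0.0028 m) or (horizontal distance between bar0_mid and station3 below 0.012 m and z of bar0_mid in the frame of station3 between -0.004 and 0.0028 m)) and angle between the y axis of each of bar0_mid, bar1_mid, bar2_mid, bar3_mid and the x axis of station0, either way round below 0.05 rad and ((horizontal distance between bar1_mid and station0 below 0.012 m and z of bar1_mid in the frame of station0 between -0.004 and 0.0028 m) or (horizontal distance between bar1_mid and station1 below 0.012 m and z of bar1_mid in the frame of station1 between -0.004 and 0.0028 m) or (horizontal distance between bar1_mid and station2 below 0.012 m and z of bar1_mid in the frame of station2 between -0.004 and 0.0028 m) or (horizontal distance between bar1_mid and station3 below 0.012 m and z of bar1_mid in the frame of station3 between -0.004 and 0.0028 m)) and ((horizontal distance between bar2_mid and station0 below 0.012 m and z of bar2_mid in the frame of station0 between -0.004 and 0.0028 m) or (horizontal distance between bar2_mid and station1 below 0.012 m and z of bar2_mid in the frame of station1 between -0.004 and 0.0028 m) or (horizontal distance between bar2_mid and station2 below 0.012 m and z of bar2_mid in the frame of station2 between -0.004 and 0.0028 m) or (horizontal distance between bar2_mid and station3 below 0.012 m and z of bar2_mid in the frame of station3 between -0.004 and 0.0028 m)) and ((horizontal distance between bar3_mid and station0 below 0.012 m and z of bar3_mid in the frame of station0 between -0.004 and 0.0028 m) or (horizontal distance between bar3_mid and station1 below 0.012 m and z of bar3_mid in the frame of station1 between -0.004 and 0.0028 m) or (horizontal distance between bar3_mid and station2 below 0.012 m and z of bar3_mid in the frame of station2 between -0.004 and 0.0028 m) or (horizontal distance between bar3_mid and station3 below 0.012 m and z of bar3_mid in the frame of station3 between -0.004 and 0.0028 m)) and value of joint knob above 2.51 rad); the robot touches nothing.
It fails at once if a bystander is moved by more than 40 mm (distance of any of beaker, timer, spirit_level, weight_b, weight_d, jar, screwdriver from where it was at the start of the episode above 0.04 m).
Of bar0, bar1, bar2, bar3 only 3 to 4 are there at a start; the rules pass over those that are not, and their reading is None.
At some moment in a run one of bar0, bar1, bar2, bar3 may be knocked a few centimetres aside while the robot is not near it.
Once in a run the grip may slacken for a moment while it holds something.
It also fails if it takes over 210 s, if anything falls off the work surface, if the arm or the gripper's body presses on something with over 40 N, if the wrist force passes 120 N, or if a joint passes its speed limit or range.

## Working session

There is one attempt and no reset: what is moved stays moved. The work goes in short steps, Python scripts to look and compute and a shell command to move; the robot and the scene stay as the last step left them, time stands still between calls to the robot, and variables do not carry over. Pictures are saved under pics/ and viewed, about 12 in all and at most 16, crops included, and the job is handed in when it is done.

```bash
ls; mkdir -p pics; cat > h.py <<'E'
from workcell import env
import numpy as np, cv2
def snap(cam,fn=None):
    im=env.get_image(cam)
    if fn: cv2.imwrite('pics/'+fn,im[:,:,::-1])
    return im
def proj(cam,X):
    c=env.get_calibration(cam);p=np.array(c['intrinsics'])@(np.array(c['R'])@np.array(X,float)+np.array(c['t']));return p[:2]/p[2]
def back(cam,uv,z,c=None):
    c=c or env.get_calibration(cam);R=np.array(c['R']);t=np.array(c['t'])
    d=R.T@np.linalg.inv(np.array(c['intrinsics']))@np.array([uv[0],uv[1],1.]);o=-R.T@t
    return o+d*(z-o[2])/d[2]
E
python3 - <<'E'
from h import *
a=snap('scene','s1.png');b=snap('top','t1.png')
for n in ['rack','station0','station1','station2','station3','bar0_mid','knob','knob_grip','control_box','drop_tower','beaker','timer','spirit_level','weight_b','jar','screwdriver']:
    try:
        for d in env.landmark_of(n,'top')[:6]: print(n,np.round(d['point'],3),round(d['conf'],2),np.round(proj('top',d['point'])))
    except Exception as e: print(n,e)
print(env.state())
E
```

```text
pics
rack [ 0.5    0.232 -0.003] 0.76 [214. 242.]
rack [ 0.426  0.49  -0.001] 0.75 [154. 266.]
station0 [0.494 0.323 0.042] 0.86 [190. 243.]
station0 [0.504 0.143 0.036] 0.75 [233. 235.]
station0 [0.496 0.201 0.038] 0.63 [220. 239.]
station0 [0.494 0.265 0.042] 0.56 [204. 241.]
station1 [0.494 0.323 0.042] 0.86 [190. 243.]
station1 [0.504 0.143 0.036] 0.75 [233. 235.]
station1 [0.496 0.201 0.038] 0.63 [220. 239.]
station1 [0.494 0.265 0.042] 0.56 [204. 241.]
station2 [0.494 0.323 0.042] 0.86 [190. 243.]
station2 [0.504 0.143 0.036] 0.75 [233. 235.]
station2 [0.496 0.201 0.038] 0.63 [220. 239.]
station2 [0.494 0.265 0.042] 0.56 [204. 241.]
station3 [0.494 0.323 0.042] 0.86 [190. 243.]
station3 [0.504 0.143 0.036] 0.75 [233. 235.]
station3 [0.496 0.201 0.038] 0.63 [220. 239.]
station3 [0.494 0.265 0.042] 0.56 [204. 241.]
knob it knows: bar0_mid, bar1_mid, bar2_mid, bar3_mid, beaker, control_box, drop_tower, jar, knob_grip, rack, screwdriver, spirit_level, station, timer, weight
drop_tower [0.499 0.201 0.04 ] 0.19 [219. 238.]
beaker [ 0.705 -0.216  0.   ] 0.55 [308. 187.]
beaker [0.495 
[... 382 characters left out ...]
0.63 [193. 199.]
{'time_s': 0.85, 'joint_pos': array([-8.39904035e-01,  3.58556293e-01,  1.19130763e-02, -8.15632970e-06,
       -1.22411724e+00, -2.88117189e-01]), 'dq': array([ 0.00105079, -0.00070746, -0.00095477,  0.00030692,  0.00040891,
        0.00102187]), 'effort': array([ 1.12131338e-04, -5.82923555e+01,  2.93656808e+01,  6.94159940e+00,
       -5.84601567e-04,  6.67923291e-05]), 'position': array([ 0.28918909, -0.60988786,  0.20193476]), 'tcp_rot': array([ 1.20957674e-05, -2.19582168e-01,  9.75594009e-01, -1.37856337e-05]), 'contact_force': array([-0.32088132, -0.44407927, -1.14310245]), 'ft_torque': array([ 0.00342262, -0.0004129 , -0.03123187]), 'grip_width': 1.0018566237083373}
```

View pics/t1.png

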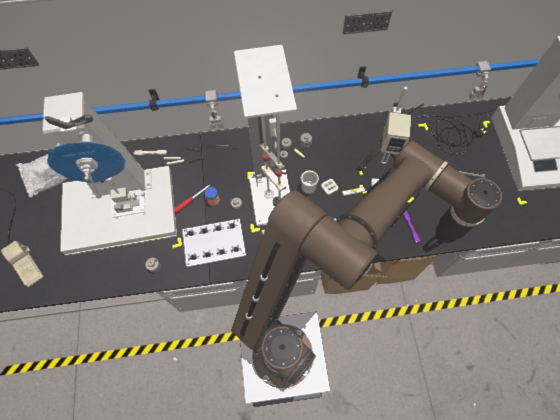

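View pics/s1.png

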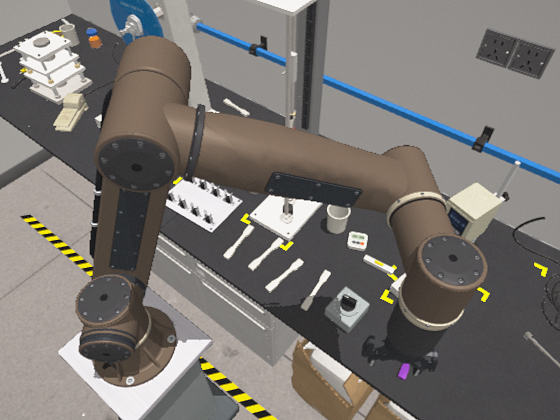

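The top view shows the rack at (213,242) and the arm hiding the bars. The scene view shows four pale bars at about (240,240), (265,253), (285,275) and (317,288), the control box at (348,308), and the purple look-alike at (405,370).

```bash
python3 - <<'E'
from h import *
a=snap('scene')
for n in ['rack','station0','bar0_mid','knob_grip','control_box','beaker','timer','spirit_level','weight_b','jar','screwdriver']:
    for d in env.landmark_of(n,'scene')[:8]: print(n,np.round(d['point'],3),round(d['conf'],2),np.round(proj('scene',d['point'])))
for d in env.trace('bar0_mid','scene')[:8]:
    ys,xs=np.nonzero(d['region']);P=np.array([back('scene',(x,y),.012)[:2] for x,y in zip(xs,ys)])
    r=cv2.minAreaRect((P*1000).astype(np.float32));print(d['conf'],xs.mean(),ys.mean(),np.round(r[0]),np.round(r[1]),r[2], a[ys,xs].mean(0))
c=a[200:400,200:480];cv2.imwrite('pics/c1.png',cv2.resize(c,None,fx=2.8,fy=2.8,interpolation=cv2.INTER_CUBIC)[:,:,::-1])
E
```

```text
rack [0.497 0.234 0.001] 0.97 [200. 202.]
station0 [0.494 0.261 0.04 ] 0.66 [193. 192.]
station0 [0.498 0.205 0.039] 0.6 [205. 198.]
bar0_mid [0.449 0.003 0.005] 0.57 [239. 241.]
knob_grip [ 0.451 -0.416  0.084] 0.57 [349. 299.]
knob_grip [ 0.459 -0.305  0.01 ] 0.3 [316. 288.]
control_box [0.49  0.324 0.043] 0.73 [180. 184.]
control_box [ 0.451 -0.42   0.003] 0.72 [347. 313.]
beaker [ 0.706 -0.214  0.003] 0.72 [336. 225.]
timer [ 0.693 -0.31  -0.002] 0.79 [358. 243.]
timer [ 0.656 -0.412 -0.002] 0.68 [378. 266.]
timer [ 0.47  -0.102  0.006] 0.37 [267. 253.]
timer [ 0.438 -0.196  0.006] 0.3 [284. 275.]
spirit_level [ 0.658 -0.41  -0.004] 0.74 [378. 266.]
0.63 237.58426966292134 242.17228464419475 [444.   2.] [156.  28.] 6.8253679275512695 [212.49438202 209.16479401 201.70037453]
```

View pics/c1.png

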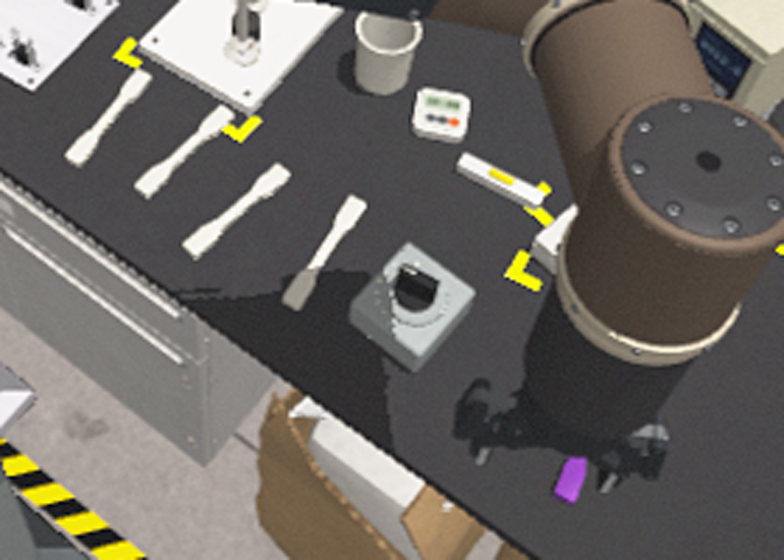

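Pale bars: A (239,241), B (267,253), C (284,275) and D (316,288). All four are pale, which fits the description. The purple one near (405,370) is excluded. Next I move above the knob and look from there.

```bash
python3 -m inch '[{"tz":0.05},{"tx":0.03,"ty":0.035,"tz":0.09,"rz":-8},{"tx":0.06,"ty":0.07,"tz":0.1,"rz":-16},{"tx":0.09,"ty":0.105,"tz":0.1,"rz":-25.3},{"tx":0.12,"ty":0.145,"tz":0.1,"rz":-25.3},{"tx":0.145,"ty":0.175,"tz":0.1,"rz":-25.3},{"tx":0.162,"ty":0.194,"tz":0.1,"rz":-25.3},{"tx":0.162,"ty":0.194,"tz":0.1,"rz":-25.3},{"tx":0.162,"ty":0.194,"tz":0.1,"rz":-25.3}]'
python3 - <<'E'
from h import *
print(env.state()['position'],env.state()['tcp_rot'],env.state()['contact_force'])
a=snap('wrist','w1.png')
for n in ['knob_grip','control_box','bar0_mid']:
    for d in env.landmark_of(n,'wrist')[:8]: print(n,np.round(d['point'],4),round(d['conf'],2),np.round(proj('wrist',d['point'])))
print(back('wrist',(280,210),0))
E
```

```text
[ 0.28917484 -0.6098767   0.20188686] [-1.30721688e-05 -2.19593037e-01  9.75591563e-01  2.06878229e-05] [-0.19560404  0.434073   -0.03124469]
knob_grip [ 0.4531 -0.4192  0.0874] 0.81 [363. 376.]
control_box [ 0.4503 -0.4215 -0.0006] 0.82 [347. 326.]
[ 0.32575567 -0.59456593  0.        ]$[0]: bad value
```

View pics/w1.png

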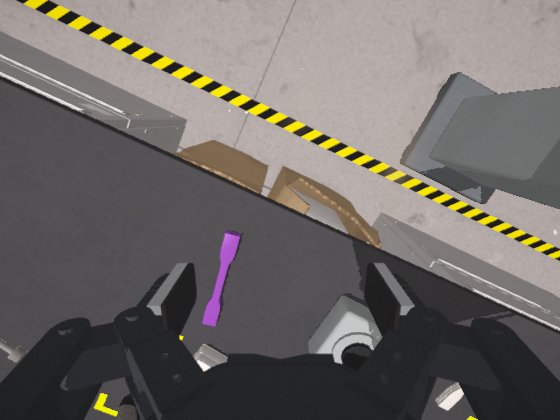

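The move was refused, so rows probably need every key. The view shows the purple bar at (222,280) and the knob at the lower edge, (360,350).

```bash
python3 -m inch '[{"rx":0,"ry":0,"rz":0,"tx":0,"ty":0,"tz":0.05,"jaw":1},{"rx":0,"ry":0,"rz":-8,"tx":0.03,"ty":0.035,"tz":0.09,"jaw":1},{"rx":0,"ry":0,"rz":-16,"tx":0.06,"ty":0.07,"tz":0.1,"jaw":1},{"rx":0,"ry":0,"rz":-25.3,"tx":0.09,"ty":0.105,"tz":0.1,"jaw":1},{"rx":0,"ry":0,"rz":-25.3,"tx":0.12,"ty":0.145,"tz":0.1,"jaw":1},{"rx":0,"ry":0,"rz":-25.3,"tx":0.145,"ty":0.175,"tz":0.1,"jaw":1},{"rx":0,"ry":0,"rz":-25.3,"tx":0.162,"ty":0.194,"tz":0.1,"jaw":1},{"rx":0,"ry":0,"rz":-25.3,"tx":0.162,"ty":0.194,"tz":0.1,"jaw":1},{"rx":0,"ry":0,"rz":-25.3,"tx":0.162,"ty":0.194,"tz":0.1,"jaw":1}]'
python3 - <<'E'
from h import *
print(env.state()['position'],env.state()['joint_pos'],env.state()['tcp_rot'],env.state()['contact_force'])
a=snap('wrist','w2.png')
for n in ['knob_grip','control_box','bar0_mid']:
    for d in env.landmark_of(n,'wrist')[:8]: print(n,np.round(d['point'],4),round(d['conf'],2),np.round(proj('wrist',d['point'])))
E
```

```text
time_s: 2.6
position: [0.4516, -0.4154, 0.302]
tcp_rot: [0.0, -0.001, 1.0, -0.0]
contact_force: [-0.5, -1.0, 0.5]
grip_width: 1.0
[ 0.451615   -0.41535755  0.30200566] [-4.25606311e-01  2.11915168e-01  3.35396057e-02  1.09106248e-04
 -1.39234190e+00 -1.14230866e+00] [ 1.36533178e-05 -1.45036033e-03  9.99998946e-01 -6.51973473e-05] [-0.4804064  -1.02080706  0.53346588]
knob_grip [ 0.4528 -0.4196  0.0867] 0.68 [279. 180.]
control_box [ 0.4494 -0.4208 -0.0013] 0.93 [278. 167.]
bar0_mid [0.4516 0.0043 0.0081] 0.92 [544. 170.]
bar0_mid [ 0.6538 -0.4135  0.0008] 0.72 [283. 279.]
```

View pics/w2.png

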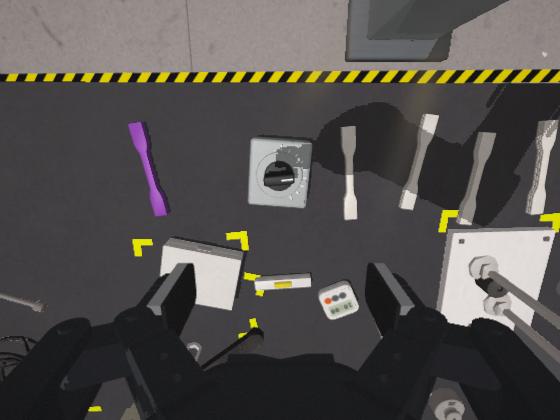

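The view is clear: bars at (349,172), (419,162), (480,178) and (543,168), and the knob at (279,180) with its grip roughly along y. I'll enlarge the knob and measure the bars.

```bash
python3 - <<'E'
from h import *
a=cv2.imread('pics/w2.png')
cv2.imwrite('pics/c2.png',cv2.resize(a[130:215,240:320],None,fx=7,fy=7,interpolation=cv2.INTER_CUBIC))
hsv=cv2.cvtColor(a,cv2.COLOR_BGR2HSV)
im=env.get_image('wrist')
for n in ['bar0_mid','knob_grip']:
  for d in env.trace(n,'wrist'):
    ys,xs=np.nonzero(d['region']);z=.012 if 'bar' in n else .091
    P=np.array([back('wrist',(x,y),z)[:2] for x,y in zip(xs,ys)])
    r=cv2.minAreaRect((P*1000).astype(np.float32));print(n,d['conf'],xs.mean(),ys.mean(),np.round(r[0],1),np.round(r[1]),r[2])
# threshold bars: dark-surround
g=cv2.cvtColor(a,cv2.COLOR_BGR2GRAY); m=(g>75).astype(np.uint8)
m[:100]=0;m[228:]=0;m[:, :325]=0
k,l,s,c=cv2.connectedComponentsWithStats(m)
for i in range(1,k):
    if s[i,4]<300: continue
    ys,xs=np.nonzero(l==i);P=np.array([back('wrist',(x,y),.012)[:2] for x,y in zip(xs,ys)])
    r=cv2.minAreaRect((P*1000).astype(np.float32));print(c[i],s[i,4],np.round(r[0],1),np.round(r[1]),r[2])
E
```

```text
bar0_mid 0.55 541.9133697135061 166.05525238744883 [450.   -4.2] [150.  30.] 6.275957107543945
knob_grip 0.91 279.53783783783786 176.24864864864864 [ 447.4 -417.4] [41. 40.] 62.86843490600586
[417.80562061 148.8940281 ] 1708 [ 432.6 -202.4] [171.  47.] 1.3062026500701904Traceback (most recent call last):
  File "<stdin>", line 17, in <module>
  File "h.py", line 10, in back
    c=c or env.get_calibration(cam);R=np.array(c['R']);t=np.array(c['t'])
           ~~~~~~~~~~~~~~~~~~~^^^^^
ValueError: time passes only in moves, steps and waits
```

View pics/c2.png

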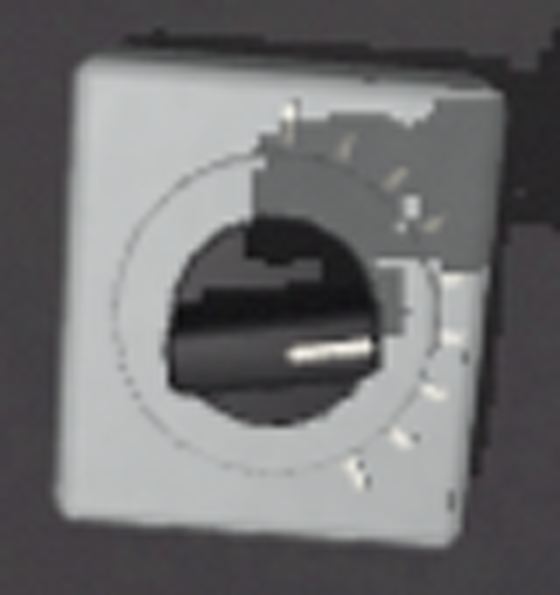

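```bash
cat >> h.py <<'E'
def bline(c,p,q,z=.012):
    P=back('',p,z,c);Q=back('',q,z,c);d=(Q-P)[:2];print('mid',np.round((P+Q)[:2]/2,4),'len',round(float(np.hypot(*d)),4),'yaw',round(float(np.degrees(np.arctan2(d[1],d[0]))),1))
E
python3 - <<'E'
from h import *
c=env.get_calibration('wrist')
print(back('',(279.3,180.3),.091,c), back('',(265,182.1),.091,c),back('',(293.6,179.3),.091,c))
for p,q in [((349,127),(350,219)),((430,115),(408,209)),((485,133),(467,223)),((547,122),(538,214))]: bline(c,p,q)
print(env.state()['time_s'])
E
```

```text
[ 0.45226194 -0.41902222  0.091     ] [ 0.45469239 -0.43807016  0.091     ] [ 0.45091652 -0.40003219  0.091     ]
mid [ 0.4599 -0.3073] len 0.1483 yaw 4.6
mid [ 0.4425 -0.1998] len 0.1483 yaw -5.3
mid [ 0.4679 -0.1047] len 0.146 yaw 0.1
mid [ 0.4519 -0.0021] len 0.1483 yaw 9.7
2.95
```

```bash
python3 -m inch '[{"rx":0,"ry":0,"rz":-8.4,"tx":0.001,"ty":-0.003,"tz":-0.02,"jaw":1},{"rx":0,"ry":0,"rz":-16.8,"tx":0.001,"ty":-0.003,"tz":-0.04,"jaw":1},{"rx":0,"ry":0,"rz":-25.2,"tx":0.001,"ty":-0.003,"tz":-0.06,"jaw":1},{"rx":0,"ry":0,"rz":-33.6,"tx":0.001,"ty":-0.003,"tz":-0.08,"jaw":1},{"rx":0,"ry":0,"rz":-42,"tx":0.001,"ty":-0.003,"tz":-0.1,"jaw":1},{"rx":0,"ry":0,"rz":-50.4,"tx":0.001,"ty":-0.003,"tz":-0.12,"jaw":1},{"rx":0,"ry":0,"rz":-58.8,"tx":0.001,"ty":-0.003,"tz":-0.14,"jaw":1},{"rx":0,"ry":0,"rz":-67.2,"tx":0.001,"ty":-0.003,"tz":-0.15,"jaw":1},{"rx":0,"ry":0,"rz":-75.6,"tx":0.001,"ty":-0.003,"tz":-0.16,"jaw":1},{"rx":0,"ry":0,"rz":-84.3,"tx":0.001,"ty":-0.003,"tz":-0.17,"jaw":1},{"rx":0,"ry":0,"rz":-84.3,"tx":0.001,"ty":-0.003,"tz":-0.19,"jaw":1},{"rx":0,"ry":0,"rz":-84.3,"tx":0.001,"ty":-0.003,"tz":-0.21,"jaw":1},{"rx":0,"ry":0,"rz":-84.3,"tx":0.001,"ty":-0.003,"tz":-0.225,"jaw":1},{"rx":0,"ry":0,"rz":-84.3,"tx":0.001,"ty":-0.003,"tz":-0.234,"jaw":1},{"rx":0,"ry":0,"rz":-84.3,"tx":0.001,"ty":-0.003,"tz":-0.234,"jaw":1}]'
python3 -m inch '[{"rx":0,"ry":0,"rz":0,"tx":0,"ty":0,"tz":0,"jaw":0},{"rx":0,"ry":0,"rz":0,"tx":0,"ty":0,"tz":0,"jaw":0},{"rx":0,"ry":0,"rz":0,"tx":0,"ty":0,"tz":0,"jaw":0},{"rx":0,"ry":0,"rz":0,"tx":0,"ty":0,"tz":0,"jaw":0},{"rx":0,"ry":0,"rz":0,"tx":0,"ty":0,"tz":0,"jaw":0},{"rx":0,"ry":0,"rz":0,"tx":0,"ty":0,"tz":0,"jaw":0},{"rx":0,"ry":0,"rz":0,"tx":0,"ty":0,"tz":0,"jaw":0},{"rx":0,"ry":0,"rz":0,"tx":0,"ty":0,"tz":0,"jaw":0}]'
```

```text
time_s: 4.45
position: [0.4513, -0.4188, 0.0666]
tcp_rot: [-0.001, 0.671, 0.742, -0.0]
contact_force: [0.0, 0.2, -0.6]
grip_width: 1.003
time_s: 5.25
position: [0.4522, -0.4189, 0.0679]
tcp_rot: [0.0, 0.671, 0.742, -0.0]
contact_force: [0.3, 0.5, 0.1]
grip_width: 0.002
```

```bash
python3 - <<'E'
from h import *
a=snap('wrist');b=snap('scene');cv2.imwrite('pics/w3.png',np.hstack([cv2.resize(a,(400,300)),cv2.resize(b[240:360,290:450],(400,300))])[:,:,::-1])
print(env.state()['grip_width'])
for n in ['knob_grip','control_box']:
    for d in env.landmark_of(n,'scene')[:3]: print(n,np.round(d['point'],4),d['conf'])
E
```

```text
-0.0029509813023747516
knob_grip [ 0.4525 -0.4148  0.085 ] 0.55
knob_grip [ 0.7074 -0.2144  0.0016] 0.44
control_box [ 4.533e-01 -4.203e-01  1.000e-04] 0.75
```

View pics/w3.png

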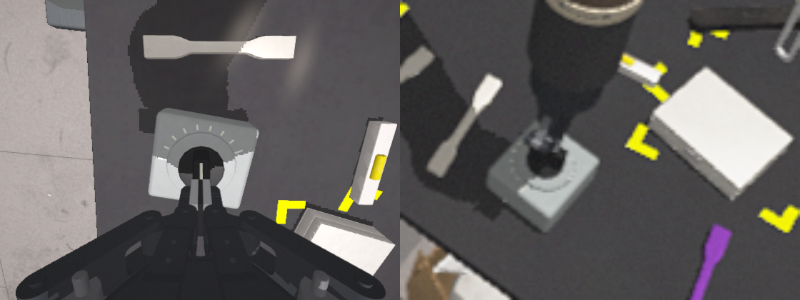

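```bash
python3 - <<'E'
from h import *
a=snap('wrist')
cv2.imwrite('pics/w4.png',cv2.resize(a[140:380,200:380],None,fx=3.2,fy=2.5,interpolation=cv2.INTER_CUBIC)[:,:,::-1])
s=env.state();print(s['grip_width'],s['position'],proj('wrist',s['position']),proj('wrist',[.4525,-.419,.091]))
E
```

```text
-0.0016421115382555598 [ 0.45219818 -0.41886805  0.06786132] [279.20956321 242.99923039] [279.57726598 259.94254323]
```

View pics/w4.png

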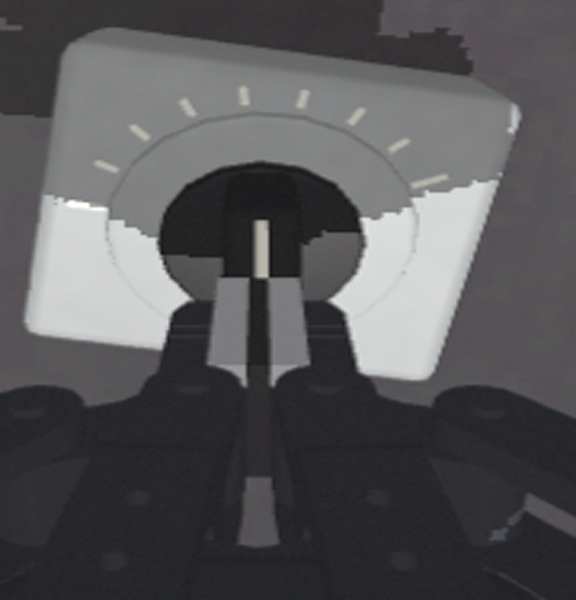

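```bash
python3 -m inch '[{"rx":0,"ry":0,"rz":6,"tx":0,"ty":0,"tz":0,"jaw":0},{"rx":0,"ry":0,"rz":12,"tx":0,"ty":0,"tz":0,"jaw":0},{"rx":0,"ry":0,"rz":18,"tx":0,"ty":0,"tz":0,"jaw":0},{"rx":0,"ry":0,"rz":18,"tx":0,"ty":0,"tz":0,"jaw":0}]'
python3 - <<'E'
from h import *
s=env.state();print(s['grip_width'],s['position'],s['contact_force'],s['ft_torque'])
a=snap('wrist')
cv2.imwrite('pics/w5.png',cv2.resize(a[140:380,200:380],None,fx=3.2,fy=2.5,interpolation=cv2.INTER_CUBIC)[:,:,::-1])
E
```

```text
time_s: 5.9
position: [0.4522, -0.4189, 0.0679]
tcp_rot: [-0.0, 0.546, 0.838, -0.0]
contact_force: [-0.5, 0.0, -0.3]
grip_width: -0.001
-0.000528028188332952 [ 0.45218431 -0.41888384  0.06785738] [-0.54831976  0.02389145 -0.30292083] [0.05508938 0.03557976 0.02391944]
```

View pics/w5.png

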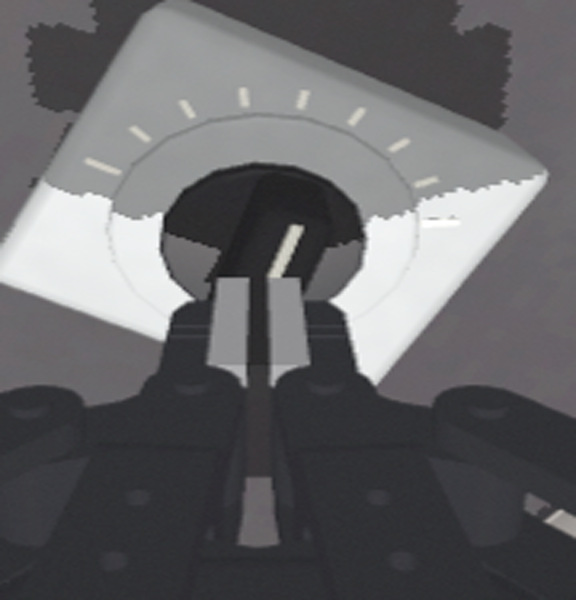

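```bash
python3 - <<'E'
from h import *
from scipy.spatial.transform import Rotation as Ro
c=env.get_calibration('wrist');s=env.state();K,R,t=[np.array(c[k]) for k in('intrinsics','R','t')]
q=s['tcp_rot'];T=Ro.from_quat([q[1],q[2],q[3],q[0]]).as_matrix();p=s['position']
print('cam in tool',np.round(T.T@(-R.T@t-p),4)); print('axes',np.round(T.T@R.T,3))
def pr(X):
    u=K@(R@X+t);return np.round(u[:2]/u[2],1)
print('fwd axis sign & zback')
for dz in (0,-.01,-.02,-.03,-.04):
    print(dz,[pr(p+T@np.array([x,0,dz])) for x in(-.011,0,.011)])
print('knob: disc',[pr(np.array([.4525,-.419,.061])+T@np.array([x,y,0])) for x,y in((-.022,0),(.022,0),(0,.022),(0,-.022))])
E
```

```text
cam in tool [ 0.075   0.0004 -0.171 ]
axes [[-0.    -0.954 -0.299]
 [ 1.    -0.    -0.   ]
 [ 0.    -0.299  0.954]]
fwd axis sign & zback
0 [array([279.8, 258.4]), array([279.8, 242.8]), array([279.8, 226.6])]
-0.01 [array([279.8, 265.8]), array([279.7, 249.5]), array([279.7, 232.5])]
-0.02 [array([279.7, 274.1]), array([279.7, 256.9]), array([279.7, 239.1])]
-0.03 [array([279.7, 283.3]), array([279.7, 265.3]), array([279.7, 246.6])]
-0.04 [array([279.7, 293.6]), array([279.6, 274.7]), array([279.6, 255. ])]
knob: disc [array([280.2, 268.7]), array([280.2, 206.9]), array([313.5, 238.9]), array([246.8, 238.9])]
```

The knob did not follow the fingers. The disc projects where it should, but the fingertips in the picture sit about 30 mm higher than the reported TCP. I'll probe downward gently.

```bash
python3 -m inch '[{"rx":0,"ry":0,"rz":0,"tx":0,"ty":0,"tz":-0.002,"jaw":0},{"rx":0,"ry":0,"rz":0,"tx":0,"ty":0,"tz":-0.004,"jaw":0},{"rx":0,"ry":0,"rz":0,"tx":0,"ty":0,"tz":-0.004,"jaw":0}]'
python3 - <<'E'
from h import *
s=env.state();print(s['grip_width'],s['position'],s['contact_force'],s['ft_torque'],s['effort'])
E
```

```text
time_s: 6.25
position: [0.4519, -0.4187, 0.0634]
tcp_rot: [-0.0, 0.547, 0.837, 0.0]
contact_force: [0.6, -0.1, 1.0]
grip_width: 0.001
0.0011666152258517075 [ 0.45194549 -0.41871569  0.06342561] [ 0.55330391 -0.09687308  1.03035302] [-0.03646224 -0.00445758 -0.04009266] [ 1.46517606e-02 -5.52197886e+01  2.44003147e+01  5.77447146e+00
  6.92574587e-02 -2.68295850e-02]
```

```bash
python3 -m inch '[{"rx":0,"ry":0,"rz":0,"tx":0,"ty":0,"tz":-0.003,"jaw":0},{"rx":0,"ry":0,"rz":0,"tx":0,"ty":0,"tz":-0.005,"jaw":0},{"rx":0,"ry":0,"rz":0,"tx":0,"ty":0,"tz":-0.005,"jaw":0}]'; python3 -m inch '[{"rx":0,"ry":0,"rz":0,"tx":0,"ty":0,"tz":-0.002,"jaw":0},{"rx":0,"ry":0,"rz":0,"tx":0,"ty":0,"tz":-0.004,"jaw":0},{"rx":0,"ry":0,"rz":0,"tx":0,"ty":0,"tz":-0.004,"jaw":0}]'
```

```text
time_s: 6.55
position: [0.4526, -0.4193, 0.0615]
tcp_rot: [0.001, 0.546, 0.838, -0.0]
contact_force: [-4.1, 6.2, 19.9]
grip_width: 0.002
time_s: 6.85
position: [0.4529, -0.4197, 0.0612]
tcp_rot: [0.002, 0.546, 0.838, -0.001]
contact_force: [-11.3, 14.7, 46.0]
grip_width: 0.0
```

Contact came at a reported z of about 0.0615, which is the grip's top (0.091). So the true fingertips are about 30 mm above the reported TCP, as the picture also suggests. I'll lift, open and regrasp 30 mm lower.

```bash
python3 -m inch '[{"rx":0,"ry":0,"rz":0,"tx":0,"ty":0,"tz":0.02,"jaw":0},{"rx":0,"ry":0,"rz":-8,"tx":0,"ty":0,"tz":0.04,"jaw":1},{"rx":0,"ry":0,"rz":-16,"tx":0,"ty":0,"tz":0.04,"jaw":1},{"rx":0,"ry":0,"rz":-18,"tx":0,"ty":0,"tz":0.04,"jaw":1},{"rx":0,"ry":0,"rz":-18,"tx":0,"ty":0,"tz":0.04,"jaw":1},{"rx":0,"ry":0,"rz":-18,"tx":0,"ty":0,"tz":0.04,"jaw":1},{"rx":0,"ry":0,"rz":-18,"tx":0,"ty":0,"tz":0.04,"jaw":1}]'
python3 -m inch '[{"rx":0,"ry":0,"rz":0,"tx":0,"ty":0,"tz":-0.02,"jaw":1},{"rx":0,"ry":0,"rz":0,"tx":0,"ty":0,"tz":-0.04,"jaw":1},{"rx":0,"ry":0,"rz":0,"tx":0,"ty":0,"tz":-0.05,"jaw":1},{"rx":0,"ry":0,"rz":0,"tx":0,"ty":0,"tz":-0.057,"jaw":1},{"rx":0,"ry":0,"rz":0,"tx":0,"ty":0,"tz":-0.057,"jaw":0},{"rx":0,"ry":0,"rz":0,"tx":0,"ty":0,"tz":-0.057,"jaw":0},{"rx":0,"ry":0,"rz":0,"tx":0,"ty":0,"tz":-0.057,"jaw":0},{"rx":0,"ry":0,"rz":0,"tx":0,"ty":0,"tz":-0.057,"jaw":0},{"rx":0,"ry":0,"rz":0,"tx":0,"ty":0,"tz":-0.057,"jaw":0},{"rx":0,"ry":0,"rz":0,"tx":0,"ty":0,"tz":-0.057,"jaw":0}]'
```

```text
time_s: 7.55
position: [0.4521, -0.4188, 0.0947]
tcp_rot: [-0.0, 0.67, 0.742, -0.0]
contact_force: [1.1, -0.2, -0.4]
grip_width: 0.992
time_s: 8.55
position: [0.4529, -0.4191, 0.0387]
tcp_rot: [0.001, 0.671, 0.742, 0.0]
contact_force: [1.2, 2.5, 4.3]
grip_width: 0.152
```

```bash
python3 -m inch '[{"rx":0,"ry":0,"rz":7,"tx":0,"ty":0,"tz":0,"jaw":0},{"rx":0,"ry":0,"rz":14,"tx":0,"ty":0,"tz":0,"jaw":0},{"rx":0,"ry":0,"rz":21,"tx":0,"ty":0,"tz":0,"jaw":0},{"rx":0,"ry":0,"rz":28,"tx":0,"ty":0,"tz":0,"jaw":0},{"rx":0,"ry":0,"rz":35,"tx":0,"ty":0,"tz":0,"jaw":0},{"rx":0,"ry":0,"rz":42,"tx":0,"ty":0,"tz":0,"jaw":0},{"rx":0,"ry":0,"rz":49,"tx":0,"ty":0,"tz":0,"jaw":0},{"rx":0,"ry":0,"rz":56,"tx":0,"ty":0,"tz":0,"jaw":0},{"rx":0,"ry":0,"rz":63,"tx":0,"ty":0,"tz":0,"jaw":0},{"rx":0,"ry":0,"rz":70,"tx":0,"ty":0,"tz":0,"jaw":0},{"rx":0,"ry":0,"rz":75,"tx":0,"ty":0,"tz":0,"jaw":0},{"rx":0,"ry":0,"rz":75,"tx":0,"ty":0,"tz":0,"jaw":0}]'
python3 -c "
from h import *
print(env.state()['ft_torque'],env.state()['joint_pos'])"
```

```text
time_s: 9.75
position: [0.4539, -0.4182, 0.0387]
tcp_rot: [0.001, 0.079, 0.997, 0.0]
contact_force: [4.4, 7.3, 4.9]
grip_width: 0.151
[ 2.67494754 -1.49455646  0.00628743] [-0.42922758  0.41063195 -0.31825111 -0.00150981 -0.83939638 -1.29800506]
```

```bash
python3 -m inch '[{"rx":0,"ry":0,"rz":4,"tx":0,"ty":0,"tz":0,"jaw":0},{"rx":0,"ry":0,"rz":8,"tx":0,"ty":0,"tz":0,"jaw":0},{"rx":0,"ry":0,"rz":8,"tx":0,"ty":0,"tz":0,"jaw":0}]'
python3 -c "
from h import *
print(env.state()['ft_torque'],env.state()['joint_pos'])"
```

```text
time_s: 10.05
position: [0.454, -0.4181, 0.0387]
tcp_rot: [0.002, 0.011, 1.0, 0.0]
contact_force: [4.3, 8.4, 5.5]
grip_width: 0.154
[ 2.74569222 -1.58582899 -1.66761858] [-0.42956953  0.41044148 -0.31802905 -0.00254621 -0.83939085 -1.16128806]
```

```bash
python3 -m inch '[{"rx":0,"ry":0,"rz":3,"tx":0,"ty":0,"tz":0,"jaw":0},{"rx":0,"ry":0,"rz":3,"tx":0,"ty":0,"tz":0,"jaw":0},{"rx":0,"ry":0,"rz":3,"tx":0,"ty":0,"tz":0,"jaw":0}]'
python3 -c "
from h import *
print(env.state()['ft_torque'],env.state()['joint_pos'])"
```

```text
time_s: 10.35
position: [0.4539, -0.4181, 0.0388]
tcp_rot: [0.002, -0.013, 1.0, 0.0]
contact_force: [3.7, 8.0, 6.7]
grip_width: 0.153
[ 2.91211068 -1.63752592 -2.6254185 ] [-0.42996971  0.41025969 -0.3178511  -0.00325609 -0.83936968 -1.11252781]
```

At the stop. I'll release, rise, and look at bars and knob from above the bars.

```bash
python3 -m inch '[{"rx":0,"ry":0,"rz":-2,"tx":0,"ty":0,"tz":0,"jaw":1},{"rx":0,"ry":0,"rz":-2,"tx":0,"ty":0,"tz":0,"jaw":1},{"rx":0,"ry":0,"rz":-2,"tx":0,"ty":0,"tz":0,"jaw":1},{"rx":0,"ry":0,"rz":-2,"tx":0,"ty":0,"tz":0,"jaw":1},{"rx":0,"ry":0,"rz":-2,"tx":0,"ty":0,"tz":0.04,"jaw":1},{"rx":0,"ry":0,"rz":-2,"tx":0,"ty":0,"tz":0.08,"jaw":1},{"rx":0,"ry":0,"rz":-2,"tx":0,"ty":0.03,"tz":0.12,"jaw":1},{"rx":0,"ry":0,"rz":-2,"tx":0,"ty":0.07,"tz":0.16,"jaw":1},{"rx":0,"ry":0,"rz":-2,"tx":0,"ty":0.11,"tz":0.2,"jaw":1},{"rx":0,"ry":0,"rz":-2,"tx":0,"ty":0.15,"tz":0.22,"jaw":1},{"rx":0,"ry":0,"rz":-2,"tx":0,"ty":0.19,"tz":0.22,"jaw":1},{"rx":0,"ry":0,"rz":-2,"tx":0,"ty":0.22,"tz":0.22,"jaw":1},{"rx":0,"ry":0,"rz":-2,"tx":0,"ty":0.22,"tz":0.22,"jaw":1},{"rx":0,"ry":0,"rz":-2,"tx":0,"ty":0.22,"tz":0.22,"jaw":1}]'
python3 - <<'E'
from h import *
s=env.state();print(s['position'],s['tcp_rot'],s['contact_force'])
a=snap('wrist','w6.png')
for n in ['knob_grip','bar0_mid','station0']:
    for d in env.landmark_of(n,'wrist')[:8]: print(n,np.round(d['point'],4),round(d['conf'],2),np.round(proj('wrist',d['point'])))
E
```

```text
time_s: 11.75
position: [0.4522, -0.1984, 0.2582]
tcp_rot: [0.0, 0.001, 1.0, -0.0]
contact_force: [0.0, -0.0, 0.1]
grip_width: 0.997
[ 0.45221285 -0.19839024  0.25824491] [ 3.38314652e-04  8.80749398e-04  9.99999553e-01 -5.99162809e-05] [ 0.02922452 -0.04642244  0.0961677 ]
knob_grip [ 0.4581 -0.4201  0.0868] 0.8 [ 98. 191.]
bar0_mid [0.4503 0.0048 0.0075] 0.8 [422. 172.]
station0 [0.505  0.1421 0.0384] 0.7 [524. 214.]
```

View pics/w6.png

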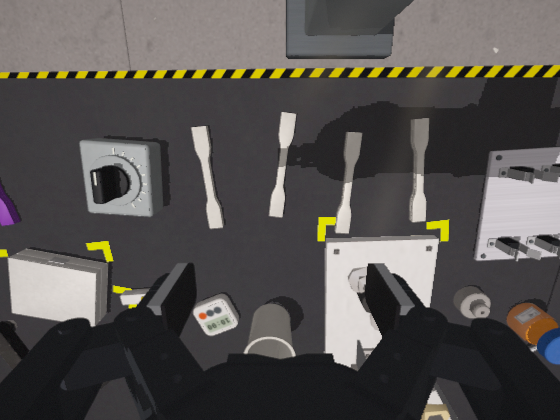

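View: the pointer is at its first tick (off). The bars are at (207,177), (283,164), (348,182) and (419,170), and one end of the rack shows on the right.

```bash
cat >> h.py <<'E'
def bars(cam,a,roi,thr=95,z=.012,amin=600):
    c=env.get_calibration(cam);g=cv2.cvtColor(a,cv2.COLOR_RGB2GRAY);m=(g>thr).astype(np.uint8)
    M=np.zeros_like(m);x0,y0,x1,y1=roi;M[y0:y1,x0:x1]=m[y0:y1,x0:x1]
    k,l,s,ce=cv2.connectedComponentsWithStats(cv2.morphologyEx(M,cv2.MORPH_OPEN,np.ones((3,3))))
    for i in range(1,k):
        if s[i,4]<amin: continue
        ys,xs=np.nonzero(l==i);P=np.array([back(cam,(x,y),z,c)[:2] for x,y in zip(xs,ys)],np.float32)*1000
        r=cv2.minAreaRect(P);ang=r[2] if r[1][0]>r[1][1] else r[2]-90
        print('px',np.round(ce[i]),'mid',np.round(r[0],1),'size',np.round(sorted(r[1])),'yaw',round(ang,1),'mean',np.round(P.mean(0),1))
E
python3 - <<'E'
from h import *
a=cv2.imread('pics/w6.png')[:,:,::-1].copy()
bars('wrist',a,(175,95,470,236))
E
```

```text
px [282. 163.] mid [ 441.6 -199.5] size [ 21. 151.] yaw -7.6 mean [ 437.2 -198.9]
px [419. 170.] mid [450.6  -2.6] size [ 25. 151.] yaw 6.5 mean [448.6  -2.3]
px [207. 176.] mid [ 459.2 -306.3] size [ 23. 151.] yaw 5.3 mean [ 454.7 -306.8]
px [344. 189.] mid [ 469.8 -117.2] size [ 49. 155.] yaw -3.4 mean [ 475.4 -108.5]
```

```bash
python3 -m inch '[{"rx":0,"ry":0,"rz":0,"tx":0,"ty":0.05,"tz":0,"jaw":1},{"rx":0,"ry":0,"rz":0,"tx":0,"ty":0.1,"tz":0,"jaw":1},{"rx":0,"ry":0,"rz":0,"tx":0,"ty":0.15,"tz":0,"jaw":1},{"rx":0,"ry":0,"rz":0,"tx":0,"ty":0.2,"tz":0,"jaw":1},{"rx":0,"ry":0,"rz":0,"tx":0.01,"ty":0.25,"tz":0,"jaw":1},{"rx":0,"ry":0,"rz":0,"tx":0.01,"ty":0.3,"tz":0,"jaw":1},{"rx":0,"ry":0,"rz":0,"tx":0.01,"ty":0.35,"tz":0,"jaw":1},{"rx":0,"ry":0,"rz":0,"tx":0.01,"ty":0.4,"tz":0,"jaw":1},{"rx":0,"ry":0,"rz":0,"tx":0.01,"ty":0.4,"tz":0,"jaw":1},{"rx":0,"ry":0,"rz":0,"tx":0.01,"ty":0.4,"tz":0,"jaw":1},{"rx":0,"ry":0,"rz":0,"tx":0.01,"ty":0.4,"tz":0,"jaw":1}]'
python3 - <<'E'
from h import *
s=env.state();print(s['position'],s['tcp_rot'],s['joint_pos'])
a=snap('wrist','w7.png')
for n in ['rack','bar0_mid','station0']:
    for d in env.landmark_of(n,'wrist')[:8]: print(n,np.round(d['point'],4),round(d['conf'],2),np.round(proj('wrist',d['point'])))
for d in env.trace('rack','wrist')[:2]:
    ys,xs=np.nonzero(d['region']);c=env.get_calibration('wrist');P=np.array([back('',(x,y),.012,c)[:2] for x,y in zip(xs,ys)],np.float32)*1000;print(d['conf'],cv2.minAreaRect(P),xs.min(),xs.max(),ys.min(),ys.max())
E
```

```text
time_s: 13.05
position: [0.4624, 0.2001, 0.2575]
tcp_rot: [-0.0, 0.002, 1.0, -0.0]
contact_force: [0.7, -0.3, -0.5]
grip_width: 1.001
[0.46238157 0.20007258 0.25754612] [-3.14769192e-04  2.49289236e-03  9.99996770e-01 -3.82730365e-04] [ 7.98995158e-01  4.02324524e-02 -2.65823169e-01  8.41123174e-05
 -1.26572854e+00 -2.37480258e+00]
rack [ 0.4934  0.2324 -0.0015] 0.82 [303. 193.]
bar0_mid [0.4505 0.0047 0.0083] 0.89 [146. 166.]
station0 [0.4985 0.2664 0.0421] 0.83 [329. 204.]
station0 [0.5042 0.1462 0.0431] 0.81 [242. 208.]
station0 [0.4951 0.2025 0.04  ] 0.62 [283. 201.]
station0 [0.4932 0.3225 0.0396] 0.57 [370. 199.]
0.88 ((497.7213134765625, 231.50674438476562), (171.47567749023438, 250.44668579101562), 3.4631845951080322) 212 390 133 255
0.25 ((729.0806884765625, 220.5840606689453), (121.44023895263672, 63.888492584228516), 4.132080554962158) 274 313 298 357
```

View pics/w7.png

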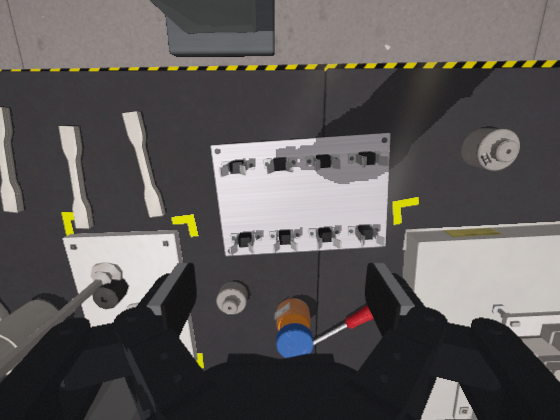

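Rack: centre (0.498, 0.232), yaw about 3.5°. Its seat pairs show at (236-368,160) and (243-366,237). Cross-check of A and the plate:

```bash
python3 - <<'E'
from h import *
a=cv2.imread('pics/w7.png')[:,:,::-1].copy()
bars('wrist',a,(100,95,170,230)); bars('wrist',a,(40,95,95,212))
c=env.get_calibration('wrist')
g=cv2.cvtColor(a,cv2.COLOR_RGB2GRAY)
# plate
bars('wrist',a,(205,120,400,262),thr=85)
# dark seat block tops: front row / back row darkest blobs
m=((g<45)*255).astype(np.uint8);m[:140]=0;m[252:]=0;m[:,:218]=0;m[:,386:]=0
k,l,s,ce=cv2.connectedComponentsWithStats(m)
for i in range(1,k):
    if s[i,4]>40: print(s[i],np.round(ce[i],1),np.round(back('',ce[i],.034,c)[:2],4))
E
python3 -m inch '[{"rx":0,"ry":0,"rz":0.8,"tx":-0.002,"ty":-0.05,"tz":-0.02,"jaw":0.55},{"rx":0,"ry":0,"rz":6.8,"tx":-0.01,"ty":-0.1,"tz":-0.05,"jaw":0.55},{"rx":0,"ry":0,"rz":6.8,"tx":-0.0116,"ty":-0.15,"tz":-0.1,"jaw":0.55},{"rx":0,"ry":0,"rz":6.8,"tx":-0.0116,"ty":-0.185,"tz":-0.14,"jaw":0.55},{"rx":0,"ry":0,"rz":6.8,"tx":-0.0116,"ty":-0.204,"tz":-0.17,"jaw":0.55},{"rx":0,"ry":0,"rz":6.8,"tx":-0.0116,"ty":-0.204,"tz":-0.19,"jaw":0.55},{"rx":0,"ry":0,"rz":6.8,"tx":-0.0116,"ty":-0.204,"tz":-0.19,"jaw":0.55},{"rx":0,"ry":0,"rz":6.8,"tx":-0.0116,"ty":-0.204,"tz":-0.19,"jaw":0.55}]'
python3 - <<'E'
from h import *
a=snap('wrist','w8.png')
for d in env.landmark_of('bar0_mid','wrist')[:3]: print(d)
bars('wrist',a,(150,60,420,330),thr=110)
E
```

```text
px [143. 162.] mid [450.3   4.1] size [ 25. 151.] yaw 6.4 mean [445.6   3.4]
px [ 74. 166.] mid [455.2 -96.7] size [ 27. 124.] yaw -3.6 mean [449.7 -96.9]
px [302. 194.] mid [498.2 235.3] size [173. 261.] yaw -86.5 mean [492.9 230.8]
[359 152  16  13 120] [368.8 156.9] [0.4357 0.318 ]
[316 155  15  13 136] [324.2 160.3] [0.4398 0.2583]
[274 158  12  13 132] [279.2 163.6] [0.4439 0.1976]
[358 226  14   9  67] [363.3 228.7] [0.5386 0.3188]
[318 228  13  10  78] [323.4 231.1] [0.5421 0.2611]
[279 230  11  14  72] [283.  234.5] [0.5469 0.2024]
[238 233  13  13  80] [243.6 236.6] [0.55   0.1448]
time_s: 14.1
position: [0.4508, -0.0035, 0.0683]
tcp_rot: [-0.0, -0.057, 0.998, -0.0]
contact_force: [0.1, 0.2, 0.6]
grip_width: 0.552
{'point': [0.4517, 0.0042, 0.01], 'conf': 0.89}
px [288. 204.] mid [452.4   3.3] size [ 21. 150.] yaw 6.6 mean [444.8   2.4]
px [164. 209.] mid [470.2 -99.2] size [ 21. 151.] yaw -3.3 mean [461.  -98.6]
px [409. 260.] mid [474.9 106.8] size [ 25. 105.] yaw 14.7 mean [481.2 112.4]
px [270. 321.] mid [5.556e+02 3.000e-01] size [20. 84.] yaw -83.4 mean [557.2  -1.2]
```

View pics/w8.png

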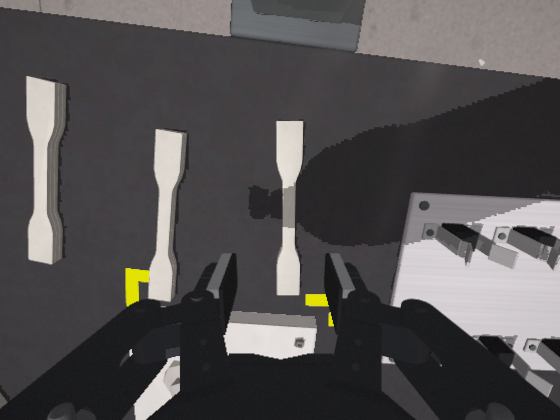

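A is centred at (0.452, 0.003), yaw 6.6°, about 6 mm to the right of the jaws' centre. Correct that, go down and grasp.

```bash
python3 -m inch '[{"rx":0,"ry":0,"rz":0,"tx":0.0014,"ty":0.006,"tz":-0.03,"jaw":0.55},{"rx":0,"ry":0,"rz":0,"tx":0.0014,"ty":0.006,"tz":-0.06,"jaw":0.55},{"rx":0,"ry":0,"rz":0,"tx":0.0014,"ty":0.006,"tz":-0.08,"jaw":0.55},{"rx":0,"ry":0,"rz":0,"tx":0.0014,"ty":0.006,"tz":-0.09,"jaw":0.55},{"rx":0,"ry":0,"rz":0,"tx":0.0014,"ty":0.006,"tz":-0.095,"jaw":0.55},{"rx":0,"ry":0,"rz":0,"tx":0.0014,"ty":0.006,"tz":-0.095,"jaw":0.55}]'
python3 -m inch '[{"rx":0,"ry":0,"rz":0,"tx":0,"ty":0,"tz":0,"jaw":0},{"rx":0,"ry":0,"rz":0,"tx":0,"ty":0,"tz":0,"jaw":0},{"rx":0,"ry":0,"rz":0,"tx":0,"ty":0,"tz":0,"jaw":0},{"rx":0,"ry":0,"rz":0,"tx":0,"ty":0,"tz":0,"jaw":0},{"rx":0,"ry":0,"rz":0,"tx":0,"ty":0,"tz":0,"jaw":0}]'
```

```text
time_s: 14.8
position: [0.4527, 0.0037, -0.0265]
tcp_rot: [0.0, -0.058, 0.998, 0.0]
contact_force: [-0.5, 0.1, 0.3]
grip_width: 0.553
time_s: 15.3
position: [0.4528, 0.0035, -0.0259]
tcp_rot: [0.001, -0.057, 0.998, 0.0]
contact_force: [-1.8, 0.9, 8.1]
grip_width: 0.213
```

```bash
python3 -m inch '[{"rx":0,"ry":0,"rz":0,"tx":0,"ty":0,"tz":0.03,"jaw":0},{"rx":0,"ry":0,"rz":0,"tx":0,"ty":0,"tz":0.07,"jaw":0},{"rx":0,"ry":0,"rz":0,"tx":0,"ty":0.01,"tz":0.11,"jaw":0},{"rx":0,"ry":0,"rz":-1,"tx":0.01,"ty":0.05,"tz":0.12,"jaw":0},{"rx":0,"ry":0,"rz":-3,"tx":0.02,"ty":0.09,"tz":0.12,"jaw":0},{"rx":0,"ry":0,"rz":-3,"tx":0.03,"ty":0.13,"tz":0.12,"jaw":0},{"rx":0,"ry":0,"rz":-3,"tx":0.04,"ty":0.17,"tz":0.12,"jaw":0},{"rx":0,"ry":0,"rz":-3,"tx":0.04,"ty":0.21,"tz":0.12,"jaw":0},{"rx":0,"ry":0,"rz":-3,"tx":0.04,"ty":0.25,"tz":0.12,"jaw":0},{"rx":0,"ry":0,"rz":-3,"tx":0.04,"ty":0.29,"tz":0.11,"jaw":0},{"rx":0,"ry":0,"rz":-3,"tx":0.0405,"ty":0.319,"tz":0.1,"jaw":0},{"rx":0,"ry":0,"rz":-3,"tx":0.0405,"ty":0.319,"tz":0.09,"jaw":0},{"rx":0,"ry":0,"rz":-3,"tx":0.0405,"ty":0.319,"tz":0.09,"jaw":0},{"rx":0,"ry":0,"rz":-3,"tx":0.0405,"ty":0.319,"tz":0.09,"jaw":0}]'
python3 - <<'E'
from h import *
a=snap('wrist','w9.png')
c=env.get_calibration('wrist');print(env.state()['position'])
cx,cy,th=.498,.2325,np.radians(3.5);b=cv2.cvtColor(a,cv2.COLOR_RGB2BGR)
K,R,t=[np.array(c[k]) for k in('intrinsics','R','t')]
def pr(X): u=K@(R@np.array(X)+t);return tuple(int(v) for v in np.round(u[:2]/u[2]))
def w(x,y,z): return [cx+x*np.cos(th)-y*np.sin(th),cy+x*np.sin(th)+y*np.cos(th),z]
for k in(-.09,-.03,.03,.09):
  for x in(-.055,.055):
    for dx in (-.006,.006):
      for y in(-.015,.015): cv2.circle(b,pr(w(x+dx,k+y,.064)),2,(0,0,255),-1)
for x,y in((-.086,-.126),(-.086,.126),(.086,.126),(.086,-.126)): cv2.circle(b,pr(w(x,y,.012)),3,(0,255,0),-1)
cv2.imwrite('pics/w9.png',b)
for d in env.landmark_of('station0','wrist')[:8]: print(np.round(d['point'],4),d['conf'])
E
```

```text
time_s: 16.7
position: [0.4923, 0.3214, 0.0632]
tcp_rot: [-0.0, -0.031, 1.0, -0.0]
contact_force: [1.1, 1.0, 0.1]
grip_width: 0.213
[0.49263805 0.32140245 0.06359305]
[0.4934 0.3259 0.0416] 0.89
[0.5058 0.1445 0.0431] 0.72
[0.4977 0.2026 0.0391] 0.72
[0.4974 0.2655 0.0396] 0.72
```

View pics/w9.png

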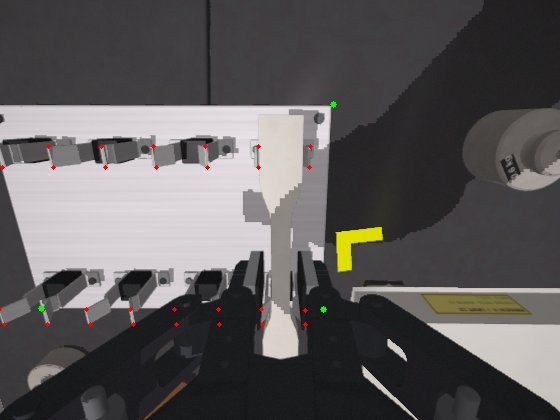

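The projected mouths (red) match the leaf edges within about 1 px, so the rack estimate holds. The bar hangs straight over the fourth station. Press it down.

```bash
python3 -m inch '[{"rx":0,"ry":0,"rz":0,"tx":0,"ty":0.0005,"tz":-0.015,"jaw":0},{"rx":0,"ry":0,"rz":0,"tx":0,"ty":0.0005,"tz":-0.03,"jaw":0},{"rx":0,"ry":0,"rz":0,"tx":0,"ty":0.0005,"tz":-0.038,"jaw":0},{"rx":0,"ry":0,"rz":0,"tx":0,"ty":0.0005,"tz":-0.046,"jaw":0},{"rx":0,"ry":0,"rz":0,"tx":0,"ty":0.0005,"tz":-0.051,"jaw":0},{"rx":0,"ry":0,"rz":0,"tx":0,"ty":0.0005,"tz":-0.056,"jaw":0},{"rx":0,"ry":0,"rz":0,"tx":0,"ty":0.0005,"tz":-0.058,"jaw":0},{"rx":0,"ry":0,"rz":0,"tx":0,"ty":0.0005,"tz":-0.058,"jaw":0}]'
```

```text
time_s: 17.6
position: [0.4928, 0.3225, 0.008]
tcp_rot: [0.001, -0.032, 0.999, 0.0]
contact_force: [-8.2, -5.6, 29.3]
grip_width: 0.213
```

```bash
python3 -m inch '[{"rx":0,"ry":0,"rz":0,"tx":0,"ty":0,"tz":0.002,"jaw":0.5},{"rx":0,"ry":0,"rz":0,"tx":0,"ty":0,"tz":0.002,"jaw":0.5},{"rx":0,"ry":0,"rz":0,"tx":0,"ty":0,"tz":0.002,"jaw":0.5},{"rx":0,"ry":0,"rz":0,"tx":0,"ty":0,"tz":0.03,"jaw":0.5},{"rx":0,"ry":0,"rz":0,"tx":0,"ty":0,"tz":0.07,"jaw":0.5},{"rx":0,"ry":0,"rz":0,"tx":0,"ty":-0.04,"tz":0.12,"jaw":0.5},{"rx":0,"ry":0,"rz":0,"tx":0,"ty":-0.08,"tz":0.15,"jaw":0.5},{"rx":0,"ry":0,"rz":0,"tx":0,"ty":-0.12,"tz":0.15,"jaw":0.5},{"rx":0,"ry":0,"rz":0,"tx":0,"ty":-0.12,"tz":0.15,"jaw":0.5},{"rx":0,"ry":0,"rz":0,"tx":0,"ty":-0.12,"tz":0.15,"jaw":0.5}]'
python3 - <<'E'
from h import *
a=snap('wrist','w10.png')
print(env.state()['position'])
for d in env.landmark_of('bar0_mid','wrist')[:5]: print(np.round(d['point'],4),d['conf'],np.round(proj('wrist',d['point'])))
c=env.get_calibration('wrist')
u=proj('wrist',[.4923,.3222,.04]);print(u)
x,y=int(u[0]),int(u[1]);print(x,y)
cv2.imwrite('pics/w10c.png',cv2.resize(a[60:320,180:500],None,fx=2.3,fy=2.3,interpolation=cv2.INTER_CUBIC)[:,:,::-1])
E
```

```text
time_s: 18.6
position: [0.4926, 0.2016, 0.1552]
tcp_rot: [0.0, -0.03, 1.0, 0.0]
contact_force: [0.2, 0.9, 0.3]
grip_width: 0.5
[0.49256553 0.20238128 0.15471506]
[0.4895 0.3225 0.0423] 0.86 [400. 203.]
[398.44172321 204.648154  ]
398 204
```

View pics/w10c.png

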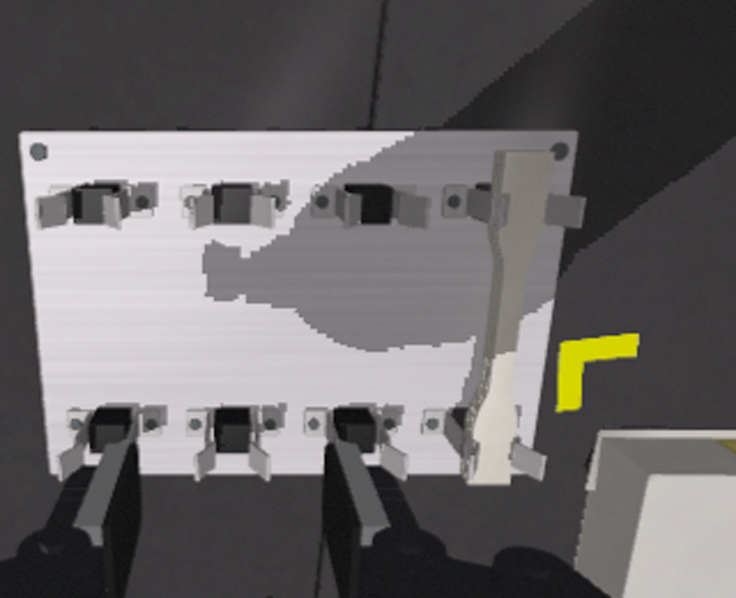

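The bar sits under the leaves: rise in TCP height from table to pressed is 33.9 mm (34 expected), then 29 N on the seats. Next is bar B; measure at hover.

```bash
python3 -m inch '[{"rx":0,"ry":0,"rz":-2,"tx":-0.005,"ty":-0.05,"tz":0,"jaw":0.55},{"rx":0,"ry":0,"rz":-6.9,"tx":-0.01,"ty":-0.1,"tz":0,"jaw":0.55},{"rx":0,"ry":0,"rz":-6.9,"tx":-0.015,"ty":-0.15,"tz":0,"jaw":0.55},{"rx":0,"ry":0,"rz":-6.9,"tx":-0.02,"ty":-0.2,"tz":-0.02,"jaw":0.55},{"rx":0,"ry":0,"rz":-6.9,"tx":-0.0225,"ty":-0.25,"tz":-0.05,"jaw":0.55},{"rx":0,"ry":0,"rz":-6.9,"tx":-0.0225,"ty":-0.29,"tz":-0.07,"jaw":0.55},{"rx":0,"ry":0,"rz":-6.9,"tx":-0.0225,"ty":-0.304,"tz":-0.087,"jaw":0.55},{"rx":0,"ry":0,"rz":-6.9,"tx":-0.0225,"ty":-0.304,"tz":-0.087,"jaw":0.55},{"rx":0,"ry":0,"rz":-6.9,"tx":-0.0225,"ty":-0.304,"tz":-0.087,"jaw":0.55}]'
cat > b.py <<'E'
from h import *
a=env.get_image('wrist')
for d in env.landmark_of('bar0_mid','wrist')[:5]: print(np.round(d['point'],4),d['conf'])
bars('wrist',a,(20,60,480,300),thr=110)
for thr in (80,140): bars('wrist',a,(230,60,330,300),thr=thr)
E
python3 b.py
```

```text
time_s: 19.6
position: [0.4699, -0.1013, 0.0669]
tcp_rot: [-0.001, 0.029, 1.0, -0.0]
contact_force: [-0.5, 0.4, 0.4]
grip_width: 0.55
px [158. 176.] mid [ 443.5 -196.9] size [ 21. 151.] yaw -7.4 mean [ 435.  -195.9]
px [278. 214.] mid [ 471.5 -112.5] size [ 45. 156.] yaw -3.4 mean [ 472.2 -104.1]
px [ 46. 247.] mid [ 476.5 -303.5] size [ 21. 121.] yaw 5.5 mean [ 488.3 -301.9]
px [452. 275.] mid [539.5  41.6] size [33. 35.] yaw 7.5 mean [534.3  45.3]
px [415. 295.] mid [551.3  13.4] size [10. 64.] yaw 86.8 mean [552.1  14.8]
px [278. 213.] mid [ 471.5 -112.4] size [ 46. 156.] yaw -3.2 mean [ 471.9 -104. ]
px [282. 147.] mid [419.4 -97.2] size [20. 49.] yaw -3.9 mean [416.2 -97. ]
px [273. 268.] mid [ 511.9 -114.9] size [44. 74.] yaw -2.5 mean [ 518.3 -110.4]
```

```bash
sed -i 's/m=(g>thr).astype(np.uint8)$/m=((g>thr)\&(cv2.cvtColor(a,cv2.COLOR_RGB2HSV)[:,:,1]<90)).astype(np.uint8)/' h.py; python3 b.py
```

```text
px [157. 174.] mid [ 442.2 -197.3] size [ 21. 150.] yaw -7.4 mean [ 433.7 -196.2]
px [281. 200.] mid [ 468.4 -100.7] size [ 20. 149.] yaw -3.4 mean [ 460.2 -100.1]
px [ 46. 245.] mid [ 475.8 -303.4] size [ 21. 119.] yaw 5.5 mean [ 487.6 -301.9]
px [413. 294.] mid [550.6  12.5] size [12. 67.] yaw 86.8 mean [551.6  13.7]
px [281. 200.] mid [ 468.9 -100.7] size [ 21. 150.] yaw -3.5 mean [ 460.9 -100.2]
px [281. 147.] mid [419.1 -97.9] size [20. 51.] yaw -2.4 mean [415.6 -97.6]
px [281. 261.] mid [ 508.4 -102.8] size [20. 69.] yaw -3.2 mean [ 512.5 -103.1]
```

```bash
python3 -m inch '[{"rx":0,"ry":0,"rz":0,"tx":-0.0013,"ty":0.0007,"tz":-0.03,"jaw":0.55},{"rx":0,"ry":0,"rz":0,"tx":-0.0013,"ty":0.0007,"tz":-0.06,"jaw":0.55},{"rx":0,"ry":0,"rz":0,"tx":-0.0013,"ty":0.0007,"tz":-0.085,"jaw":0.55},{"rx":0,"ry":0,"rz":0,"tx":-0.0013,"ty":0.0007,"tz":-0.0945,"jaw":0.55},{"rx":0,"ry":0,"rz":0,"tx":-0.0013,"ty":0.0007,"tz":-0.0945,"jaw":0.55},{"rx":0,"ry":0,"rz":0,"tx":-0.0013,"ty":0.0007,"tz":-0.0945,"jaw":0},{"rx":0,"ry":0,"rz":0,"tx":-0.0013,"ty":0.0007,"tz":-0.0945,"jaw":0},{"rx":0,"ry":0,"rz":0,"tx":-0.0013,"ty":0.0007,"tz":-0.0945,"jaw":0},{"rx":0,"ry":0,"rz":0,"tx":-0.0013,"ty":0.0007,"tz":-0.0945,"jaw":0},{"rx":0,"ry":0,"rz":0,"tx":-0.0013,"ty":0.0007,"tz":-0.0945,"jaw":0}]'
```

```text
time_s: 20.8
position: [0.4699, -0.1004, -0.025]
tcp_rot: [0.001, 0.029, 1.0, 0.0]
contact_force: [-1.3, 2.7, 6.2]
grip_width: 0.21
```

```bash
python3 -m inch '[{"rx":0,"ry":0,"rz":0,"tx":0,"ty":0,"tz":0.03,"jaw":0},{"rx":0,"ry":0,"rz":0,"tx":0,"ty":0,"tz":0.07,"jaw":0},{"rx":0,"ry":0,"rz":0,"tx":0,"ty":0.02,"tz":0.11,"jaw":0},{"rx":0,"ry":0,"rz":1,"tx":0.01,"ty":0.06,"tz":0.12,"jaw":0},{"rx":0,"ry":0,"rz":3,"tx":0.02,"ty":0.1,"tz":0.12,"jaw":0},{"rx":0,"ry":0,"rz":5,"tx":0.0275,"ty":0.145,"tz":0.12,"jaw":0},{"rx":0,"ry":0,"rz":6.9,"tx":0.0275,"ty":0.19,"tz":0.12,"jaw":0},{"rx":0,"ry":0,"rz":6.9,"tx":0.0275,"ty":0.235,"tz":0.12,"jaw":0},{"rx":0,"ry":0,"rz":6.9,"tx":0.0275,"ty":0.28,"tz":0.12,"jaw":0},{"rx":0,"ry":0,"rz":6.9,"tx":0.0275,"ty":0.32,"tz":0.12,"jaw":0},{"rx":0,"ry":0,"rz":6.9,"tx":0.0275,"ty":0.35,"tz":0.11,"jaw":0},{"rx":0,"ry":0,"rz":6.9,"tx":0.0275,"ty":0.3635,"tz":0.1,"jaw":0},{"rx":0,"ry":0,"rz":6.9,"tx":0.0275,"ty":0.3635,"tz":0.09,"jaw":0},{"rx":0,"ry":0,"rz":6.9,"tx":0.0275,"ty":0.3635,"tz":0.09,"jaw":0}]'
cat > o.py <<'E'
# overlay check: held bar axis + station mouths
from h import *
import sys
a=env.get_image('wrist');c=env.get_calibration('wrist')
zt=float(sys.argv[1])  # top of held bar
g=cv2.cvtColor(a,cv2.COLOR_RGB2GRAY)
bars('wrist',a,(240,60,325,240),thr=int(sys.argv[2]) if len(sys.argv)>2 else 120,z=zt,amin=400)
for d in env.landmark_of('bar0_mid','wrist')[:4]: print('bar',np.round(d['point'],4),round(d['conf'],2))
print(env.state()['position'],env.state()['grip_width'])
cv2.imwrite('pics/'+sys.argv[3],a[:,:,::-1]) if len(sys.argv)>3 else 0
E
python3 o.py .103 120 w11.png
```

```text
time_s: 22.2
position: [0.495, 0.2615, 0.062]
tcp_rot: [-0.001, -0.031, 1.0, -0.001]
contact_force: [-0.0, 0.2, -0.9]
grip_width: 0.211
px [282. 173.] mid [445.4 258.1] size [41. 60.] yaw 3.6 mean [444.3 257.8]
bar [0.4929 0.324  0.0425] 0.8
[0.49604011 0.26155536 0.06343506] 0.20739079993541326
```

```bash
python3 -m inch '[{"rx":0,"ry":0,"rz":0,"tx":0,"ty":0.0005,"tz":-0.015,"jaw":0},{"rx":0,"ry":0,"rz":0,"tx":0,"ty":0.0005,"tz":-0.03,"jaw":0},{"rx":0,"ry":0,"rz":0,"tx":0,"ty":0.0005,"tz":-0.038,"jaw":0},{"rx":0,"ry":0,"rz":0,"tx":0,"ty":0.0005,"tz":-0.046,"jaw":0},{"rx":0,"ry":0,"rz":0,"tx":0,"ty":0.0005,"tz":-0.051,"jaw":0},{"rx":0,"ry":0,"rz":0,"tx":0,"ty":0.0005,"tz":-0.056,"jaw":0},{"rx":0,"ry":0,"rz":0,"tx":0,"ty":0.0005,"tz":-0.058,"jaw":0},{"rx":0,"ry":0,"rz":0,"tx":0,"ty":0.0005,"tz":-0.058,"jaw":0}]'
```

```text
time_s: 23.1
position: [0.4965, 0.2629, 0.0088]
tcp_rot: [0.001, -0.032, 0.999, -0.0]
contact_force: [-10.7, -6.4, 34.6]
grip_width: 0.207
```

```bash
python3 -m inch '[{"rx":0,"ry":0,"rz":0,"tx":0,"ty":0,"tz":0.002,"jaw":0.5},{"rx":0,"ry":0,"rz":0,"tx":0,"ty":0,"tz":0.002,"jaw":0.5},{"rx":0,"ry":0,"rz":0,"tx":0,"ty":0,"tz":0.002,"jaw":0.5},{"rx":0,"ry":0,"rz":0,"tx":0,"ty":0,"tz":0.03,"jaw":0.5},{"rx":0,"ry":0,"rz":0,"tx":0,"ty":0,"tz":0.07,"jaw":0.5},{"rx":0,"ry":0,"rz":0,"tx":0,"ty":-0.04,"tz":0.1,"jaw":0.5},{"rx":0,"ry":0,"rz":-3,"tx":-0.01,"ty":-0.085,"tz":0.1,"jaw":0.55},{"rx":0,"ry":0,"rz":-6,"tx":-0.02,"ty":-0.13,"tz":0.1,"jaw":0.55},{"rx":0,"ry":0,"rz":-9,"tx":-0.03,"ty":-0.175,"tz":0.1,"jaw":0.55},{"rx":0,"ry":0,"rz":-11,"tx":-0.04,"ty":-0.22,"tz":0.1,"jaw":0.55},{"rx":0,"ry":0,"rz":-11,"tx":-0.05,"ty":-0.265,"tz":0.1,"jaw":0.55},{"rx":0,"ry":0,"rz":-11,"tx":-0.053,"ty":-0.31,"tz":0.1,"jaw":0.55},{"rx":0,"ry":0,"rz":-11,"tx":-0.053,"ty":-0.355,"tz":0.1,"jaw":0.55},{"rx":0,"ry":0,"rz":-11,"tx":-0.053,"ty":-0.4,"tz":0.09,"jaw":0.55},{"rx":0,"ry":0,"rz":-11,"tx":-0.053,"ty":-0.44,"tz":0.075,"jaw":0.55},{"rx":0,"ry":0,"rz":-11,"tx":-0.053,"ty":-0.461,"tz":0.0625,"jaw":0.55},{"rx":0,"ry":0,"rz":-11,"tx":-0.053,"ty":-0.461,"tz":0.0625,"jaw":0.55},{"rx":0,"ry":0,"rz":-11,"tx":-0.053,"ty":-0.461,"tz":0.0625,"jaw":0.55}]'
python3 b.py
```

```text
time_s: 24.9
position: [0.4426, -0.1982, 0.0672]
tcp_rot: [-0.001, 0.066, 0.998, -0.0]
contact_force: [-0.1, 0.1, 0.2]
grip_width: 0.549
px [94. 71.] mid [ 315.8 -296.4] size [ 20. 153.] yaw 89.9 mean [ 318.7 -315.6]
px [282. 202.] mid [ 443.  -197.1] size [ 21. 149.] yaw -7.3 mean [ 434.9 -196. ]
px [149. 223.] mid [ 448.5 -306. ] size [ 20. 125.] yaw 5.5 mean [ 437.4 -307. ]
px [ 36. 258.] mid [ 455.1 -414.1] size [22. 80.] yaw -4.7 mean [ 455.3 -412. ]
px [282. 202.] mid [ 443.1 -197.3] size [ 21. 151.] yaw -7.4 mean [ 435.1 -196.1]
px [281. 147.] mid [ 391.6 -190.3] size [20. 45.] yaw -8.1 mean [ 388.8 -190.3]
px [282. 262.] mid [ 481.6 -201.7] size [20. 71.] yaw -7.4 mean [ 485.8 -202.4]
```

```bash
python3 -m inch '[{"rx":0,"ry":0,"rz":0,"tx":0,"ty":0.0005,"tz":-0.03,"jaw":0.55},{"rx":0,"ry":0,"rz":0,"tx":0,"ty":0.0005,"tz":-0.06,"jaw":0.55},{"rx":0,"ry":0,"rz":0,"tx":0,"ty":0.0005,"tz":-0.085,"jaw":0.55},{"rx":0,"ry":0,"rz":0,"tx":0,"ty":0.0005,"tz":-0.0945,"jaw":0.55},{"rx":0,"ry":0,"rz":0,"tx":0,"ty":0.0005,"tz":-0.0945,"jaw":0.55},{"rx":0,"ry":0,"rz":0,"tx":0,"ty":0.0005,"tz":-0.0945,"jaw":0},{"rx":0,"ry":0,"rz":0,"tx":0,"ty":0.0005,"tz":-0.0945,"jaw":0},{"rx":0,"ry":0,"rz":0,"tx":0,"ty":0.0005,"tz":-0.0945,"jaw":0},{"rx":0,"ry":0,"rz":0,"tx":0,"ty":0.0005,"tz":-0.0945,"jaw":0},{"rx":0,"ry":0,"rz":0,"tx":0,"ty":0.0005,"tz":-0.0945,"jaw":0}]'
python3 -m inch '[{"rx":0,"ry":0,"rz":0,"tx":0,"ty":0,"tz":0.03,"jaw":0},{"rx":0,"ry":0,"rz":0,"tx":0,"ty":0,"tz":0.07,"jaw":0},{"rx":0,"ry":0,"rz":0,"tx":0,"ty":0.02,"tz":0.11,"jaw":0},{"rx":0,"ry":0,"rz":1,"tx":0.01,"ty":0.06,"tz":0.12,"jaw":0},{"rx":0,"ry":0,"rz":3,"tx":0.02,"ty":0.1,"tz":0.12,"jaw":0},{"rx":0,"ry":0,"rz":5,"tx":0.03,"ty":0.145,"tz":0.12,"jaw":0},{"rx":0,"ry":0,"rz":8,"tx":0.04,"ty":0.19,"tz":0.12,"jaw":0},{"rx":0,"ry":0,"rz":11,"tx":0.05,"ty":0.235,"tz":0.12,"jaw":0},{"rx":0,"ry":0,"rz":11,"tx":0.0566,"ty":0.28,"tz":0.12,"jaw":0},{"rx":0,"ry":0,"rz":11,"tx":0.0566,"ty":0.325,"tz":0.12,"jaw":0},{"rx":0,"ry":0,"rz":11,"tx":0.0566,"ty":0.37,"tz":0.12,"jaw":0},{"rx":0,"ry":0,"rz":11,"tx":0.0566,"ty":0.401,"tz":0.11,"jaw":0},{"rx":0,"ry":0,"rz":11,"tx":0.0566,"ty":0.401,"tz":0.1,"jaw":0},{"rx":0,"ry":0,"rz":11,"tx":0.0566,"ty":0.401,"tz":0.09,"jaw":0},{"rx":0,"ry":0,"rz":11,"tx":0.0566,"ty":0.401,"tz":0.09,"jaw":0}]'
```

```text
time_s: 26.0
position: [0.4444, -0.1971, -0.025]
tcp_rot: [0.001, 0.065, 0.998, 0.0]
contact_force: [-1.1, 2.4, 6.0]
grip_width: 0.212
time_s: 27.5
position: [0.4987, 0.2026, 0.0624]
tcp_rot: [-0.001, -0.031, 1.0, -0.001]
contact_force: [-0.5, -0.3, -1.6]
grip_width: 0.21
```

```bash
python3 -m inch '[{"rx":0,"ry":0,"rz":0,"tx":0,"ty":0,"tz":-0.015,"jaw":0},{"rx":0,"ry":0,"rz":0,"tx":0,"ty":0,"tz":-0.03,"jaw":0},{"rx":0,"ry":0,"rz":0,"tx":0,"ty":0,"tz":-0.038,"jaw":0},{"rx":0,"ry":0,"rz":0,"tx":0,"ty":0,"tz":-0.046,"jaw":0},{"rx":0,"ry":0,"rz":0,"tx":0,"ty":0,"tz":-0.051,"jaw":0},{"rx":0,"ry":0,"rz":0,"tx":0,"ty":0,"tz":-0.056,"jaw":0},{"rx":0,"ry":0,"rz":0,"tx":0,"ty":0,"tz":-0.058,"jaw":0},{"rx":0,"ry":0,"rz":0,"tx":0,"ty":0,"tz":-0.058,"jaw":0}]'
```

```text
time_s: 28.3
position: [0.5, 0.2032, 0.0088]
tcp_rot: [0.0, -0.032, 0.999, -0.0]
contact_force: [-12.2, -6.4, 38.1]
grip_width: 0.212
```

```bash
python3 -m inch '[{"rx":0,"ry":0,"rz":0,"tx":0,"ty":0,"tz":0.002,"jaw":0.5},{"rx":0,"ry":0,"rz":0,"tx":0,"ty":0,"tz":0.002,"jaw":0.5},{"rx":0,"ry":0,"rz":0,"tx":0,"ty":0,"tz":0.002,"jaw":0.5},{"rx":0,"ry":0,"rz":0,"tx":0,"ty":0,"tz":0.03,"jaw":0.5},{"rx":0,"ry":0,"rz":0,"tx":0,"ty":0,"tz":0.07,"jaw":0.5},{"rx":0,"ry":0,"rz":0,"tx":0,"ty":-0.04,"tz":0.1,"jaw":0.5},{"rx":0,"ry":0,"rz":0,"tx":-0.01,"ty":-0.085,"tz":0.1,"jaw":0.55},{"rx":0,"ry":0,"rz":1,"tx":-0.02,"ty":-0.13,"tz":0.1,"jaw":0.55},{"rx":0,"ry":0,"rz":1.8,"tx":-0.03,"ty":-0.175,"tz":0.1,"jaw":0.55},{"rx":0,"ry":0,"rz":1.8,"tx":-0.04,"ty":-0.22,"tz":0.1,"jaw":0.55},{"rx":0,"ry":0,"rz":1.8,"tx":-0.04,"ty":-0.265,"tz":0.1,"jaw":0.55},{"rx":0,"ry":0,"rz":1.8,"tx":-0.04,"ty":-0.31,"tz":0.1,"jaw":0.55},{"rx":0,"ry":0,"rz":1.8,"tx":-0.04,"ty":-0.355,"tz":0.1,"jaw":0.55},{"rx":0,"ry":0,"rz":1.8,"tx":-0.04,"ty":-0.4,"tz":0.1,"jaw":0.55},{"rx":0,"ry":0,"rz":1.8,"tx":-0.04,"ty":-0.445,"tz":0.09,"jaw":0.55},{"rx":0,"ry":0,"rz":1.8,"tx":-0.04,"ty":-0.485,"tz":0.075,"jaw":0.55},{"rx":0,"ry":0,"rz":1.8,"tx":-0.04,"ty":-0.51,"tz":0.0625,"jaw":0.55},{"rx":0,"ry":0,"rz":1.8,"tx":-0.04,"ty":-0.51,"tz":0.0625,"jaw":0.55},{"rx":0,"ry":0,"rz":1.8,"tx":-0.04,"ty":-0.51,"tz":0.0625,"jaw":0.55}]'
python3 b.py
```

```text
time_s: 30.2
position: [0.459, -0.3065, 0.0668]
tcp_rot: [-0.001, -0.046, 0.999, 0.0]
contact_force: [0.1, 0.9, 0.1]
grip_width: 0.551
px [282. 205.] mid [ 461.4 -305. ] size [ 21. 151.] yaw 5.6 mean [ 453.6 -305.8]
px [128. 195.] mid [ 466.1 -435.4] size [105. 116.] yaw -4.2 mean [ 455.2 -429.4]
px [290. 174.] mid [ 439.2 -304.2] size [ 41. 196.] yaw -2.3 mean [ 428.5 -302.5]
px [282. 204.] mid [ 461.3 -305.1] size [ 20. 151.] yaw 5.8 mean [ 452.7 -305.8]
```

```bash
python3 -m inch '[{"rx":0,"ry":0,"rz":0.2,"tx":0.0015,"ty":0.0012,"tz":-0.03,"jaw":0.55},{"rx":0,"ry":0,"rz":0.2,"tx":0.0015,"ty":0.0012,"tz":-0.06,"jaw":0.55},{"rx":0,"ry":0,"rz":0.2,"tx":0.0015,"ty":0.0012,"tz":-0.085,"jaw":0.55},{"rx":0,"ry":0,"rz":0.2,"tx":0.0015,"ty":0.0012,"tz":-0.0945,"jaw":0.55},{"rx":0,"ry":0,"rz":0.2,"tx":0.0015,"ty":0.0012,"tz":-0.0945,"jaw":0.55},{"rx":0,"ry":0,"rz":0.2,"tx":0.0015,"ty":0.0012,"tz":-0.0945,"jaw":0},{"rx":0,"ry":0,"rz":0.2,"tx":0.0015,"ty":0.0012,"tz":-0.0945,"jaw":0},{"rx":0,"ry":0,"rz":0.2,"tx":0.0015,"ty":0.0012,"tz":-0.0945,"jaw":0},{"rx":0,"ry":0,"rz":0.2,"tx":0.0015,"ty":0.0012,"tz":-0.0945,"jaw":0},{"rx":0,"ry":0,"rz":0.2,"tx":0.0015,"ty":0.0012,"tz":-0.0945,"jaw":0}]'
python3 -m inch '[{"rx":0,"ry":0,"rz":0,"tx":0,"ty":0,"tz":0.03,"jaw":0},{"rx":0,"ry":0,"rz":0,"tx":0,"ty":0,"tz":0.07,"jaw":0},{"rx":0,"ry":0,"rz":0,"tx":0,"ty":0.02,"tz":0.11,"jaw":0},{"rx":0,"ry":0,"rz":0,"tx":0.01,"ty":0.06,"tz":0.12,"jaw":0},{"rx":0,"ry":0,"rz":-1,"tx":0.015,"ty":0.1,"tz":0.12,"jaw":0},{"rx":0,"ry":0,"rz":-2,"tx":0.02,"ty":0.145,"tz":0.12,"jaw":0},{"rx":0,"ry":0,"rz":-2,"tx":0.025,"ty":0.19,"tz":0.12,"jaw":0},{"rx":0,"ry":0,"rz":-2,"tx":0.03,"ty":0.235,"tz":0.12,"jaw":0},{"rx":0,"ry":0,"rz":-2,"tx":0.035,"ty":0.28,"tz":0.12,"jaw":0},{"rx":0,"ry":0,"rz":-2,"tx":0.042,"ty":0.325,"tz":0.12,"jaw":0},{"rx":0,"ry":0,"rz":-2,"tx":0.042,"ty":0.37,"tz":0.12,"jaw":0},{"rx":0,"ry":0,"rz":-2,"tx":0.042,"ty":0.41,"tz":0.12,"jaw":0},{"rx":0,"ry":0,"rz":-2,"tx":0.042,"ty":0.4485,"tz":0.11,"jaw":0},{"rx":0,"ry":0,"rz":-2,"tx":0.042,"ty":0.4485,"tz":0.1,"jaw":0},{"rx":0,"ry":0,"rz":-2,"tx":0.042,"ty":0.4485,"tz":0.09,"jaw":0},{"rx":0,"ry":0,"rz":-2,"tx":0.042,"ty":0.4485,"tz":0.09,"jaw":0}]'
```

```text
time_s: 31.3
position: [0.4626, -0.3052, -0.0248]
tcp_rot: [0.001, -0.049, 0.999, -0.0]
contact_force: [-1.3, 1.5, 5.4]
grip_width: 0.218
time_s: 32.9
position: [0.5022, 0.1424, 0.0623]
tcp_rot: [-0.001, -0.031, 1.0, -0.001]
contact_force: [-0.0, 0.1, -1.4]
grip_width: 0.206
```

```bash
python3 -m inch '[{"rx":0,"ry":0,"rz":0,"tx":0,"ty":0,"tz":-0.015,"jaw":0},{"rx":0,"ry":0,"rz":0,"tx":0,"ty":0,"tz":-0.03,"jaw":0},{"rx":0,"ry":0,"rz":0,"tx":0,"ty":0,"tz":-0.038,"jaw":0},{"rx":0,"ry":0,"rz":0,"tx":0,"ty":0,"tz":-0.046,"jaw":0},{"rx":0,"ry":0,"rz":0,"tx":0,"ty":0,"tz":-0.051,"jaw":0},{"rx":0,"ry":0,"rz":0,"tx":0,"ty":0,"tz":-0.056,"jaw":0},{"rx":0,"ry":0,"rz":0,"tx":0,"ty":0,"tz":-0.058,"jaw":0},{"rx":0,"ry":0,"rz":0,"tx":0,"ty":0,"tz":-0.058,"jaw":0}]'
```

```text
time_s: 33.7
position: [0.5035, 0.1429, 0.0089]
tcp_rot: [0.001, -0.032, 0.999, -0.0]
contact_force: [-13.9, -4.5, 42.0]
grip_width: 0.211
```

```bash
python3 -m inch '[{"rx":0,"ry":0,"rz":0,"tx":0,"ty":0,"tz":0.002,"jaw":0.5},{"rx":0,"ry":0,"rz":0,"tx":0,"ty":0,"tz":0.002,"jaw":0.5},{"rx":0,"ry":0,"rz":0,"tx":0,"ty":0,"tz":0.002,"jaw":0.5},{"rx":0,"ry":0,"rz":0,"tx":0,"ty":0,"tz":0.03,"jaw":0.5},{"rx":0,"ry":0,"rz":0,"tx":0,"ty":0,"tz":0.07,"jaw":0.5},{"rx":0,"ry":0,"rz":0,"tx":0,"ty":0.04,"tz":0.11,"jaw":0.5},{"rx":0,"ry":0,"rz":0,"tx":0,"ty":0.08,"tz":0.15,"jaw":0.5},{"rx":0,"ry":0,"rz":0,"tx":0,"ty":0.09,"tz":0.17,"jaw":0.5},{"rx":0,"ry":0,"rz":0,"tx":0,"ty":0.09,"tz":0.17,"jaw":0.5},{"rx":0,"ry":0,"rz":0,"tx":0,"ty":0.09,"tz":0.17,"jaw":0.5}]'
python3 - <<'E'
from h import *
a=snap('wrist');b=a[:,:,::-1].copy()
for d in env.landmark_of('bar0_mid','wrist')[:6]: print(np.round(d['point'],4),round(d['conf'],2))
c=env.get_calibration('wrist')
bars('wrist',a,(100,60,480,330),thr=215,z=.046,amin=300)
cx,cy,th=.498,.2325,np.radians(3.5)
K,R,t=[np.array(c[k]) for k in('intrinsics','R','t')]
def pr(X): u=K@(R@np.array(X)+t);return np.round(u[:2]/u[2]).astype(int)
for k in(-.09,-.03,.03,.09):
  q=np.array([pr([cx+x*np.cos(th)-(k+y)*np.sin(th),cy+x*np.sin(th)+(k+y)*np.cos(th),.046]) for x,y in((-.075,-.01),(-.075,.01),(.075,.01),(.075,-.01))])
  cv2.polylines(b,[q],True,(0,0,255),1)
cv2.imwrite('pics/w12.png',cv2.resize(b[70:330,120:450],None,fx=2.3,fy=2.3,interpolation=cv2.INTER_CUBIC))
E
```

```text
time_s: 34.7
position: [0.5031, 0.234, 0.1751]
tcp_rot: [-0.0, -0.032, 1.0, 0.0]
contact_force: [-0.6, -0.6, -1.5]
grip_width: 0.499
[0.4932 0.3232 0.042 ] 0.6
px [221. 114.] mid [430.3 167.8] size [24. 90.] yaw -86.5 mean [425.5 168.3]
px [223. 150.] mid [461.1 170.1] size [26. 31.] yaw -48.3 mean [459.5 170.6]
px [108. 261.] mid [595.6  42.8] size [ 23. 112.] yaw -6.9 mean [592.8  40.8]
```

View pics/w12.png

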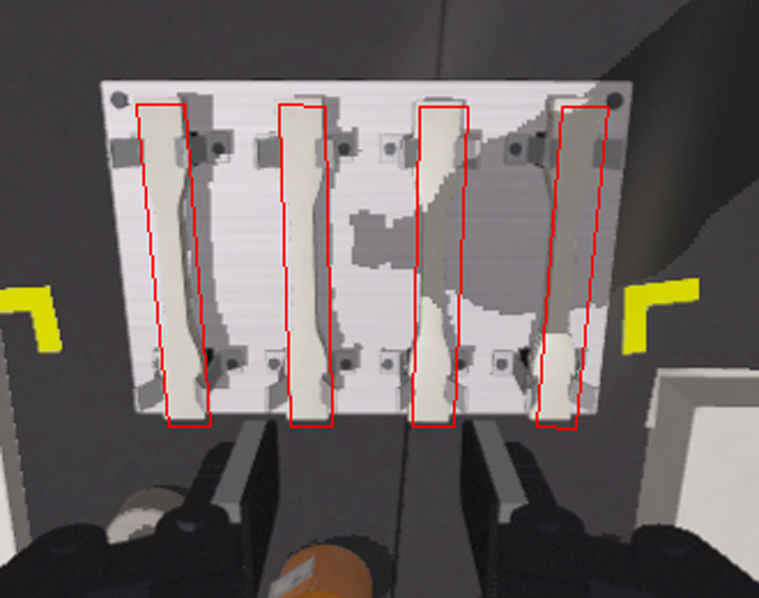

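All four bars coincide with the outlines predicted for home, within about 1–2 mm. Next, the knob clockwise, approached a half turn round so joint 6 has range for 149°.

```bash
python3 -m inch '[{"rx":0,"ry":0,"rz":8.5,"tx":0,"ty":-0.03,"tz":0,"jaw":0.55},{"rx":0,"ry":0,"rz":17,"tx":0,"ty":-0.065,"tz":0,"jaw":0.55},{"rx":0,"ry":0,"rz":25.5,"tx":-0.005,"ty":-0.1,"tz":0,"jaw":0.55},{"rx":0,"ry":0,"rz":34,"tx":-0.01,"ty":-0.135,"tz":0,"jaw":0.55},{"rx":0,"ry":0,"rz":42.5,"tx":-0.015,"ty":-0.17,"tz":0,"jaw":0.55},{"rx":0,"ry":0,"rz":51,"tx":-0.02,"ty":-0.205,"tz":0,"jaw":0.55},{"rx":0,"ry":0,"rz":59.5,"tx":-0.025,"ty":-0.24,"tz":0,"jaw":0.55},{"rx":0,"ry":0,"rz":68,"tx":-0.03,"ty":-0.275,"tz":0,"jaw":0.55},{"rx":0,"ry":0,"rz":76.5,"tx":-0.035,"ty":-0.31,"tz":0,"jaw":0.55},{"rx":0,"ry":0,"rz":85,"tx":-0.04,"ty":-0.345,"tz":0,"jaw":0.55},{"rx":0,"ry":0,"rz":93.5,"tx":-0.045,"ty":-0.38,"tz":0,"jaw":0.55},{"rx":0,"ry":0,"rz":102,"tx":-0.05,"ty":-0.415,"tz":0,"jaw":0.55},{"rx":0,"ry":0,"rz":110.5,"tx":-0.05,"ty":-0.45,"tz":0,"jaw":0.55},{"rx":0,"ry":0,"rz":119,"tx":-0.05,"ty":-0.485,"tz":0,"jaw":0.55},{"rx":0,"ry":0,"rz":127.5,"tx":-0.05,"ty":-0.52,"tz":0,"jaw":0.55},{"rx":0,"ry":0,"rz":136,"tx":-0.05,"ty":-0.555,"tz":0,"jaw":0.55},{"rx":0,"ry":0,"rz":144.5,"tx":-0.05,"ty":-0.59,"tz":0,"jaw":0.55},{"rx":0,"ry":0,"rz":153,"tx":-0.05,"ty":-0.62,"tz":0,"jaw":0.55},{"rx":0,"ry":0,"rz":161.5,"tx":-0.05,"ty":-0.6515,"tz":-0.02,"jaw":0.55},{"rx":0,"ry":0,"rz":170,"tx":-0.05,"ty":-0.6515,"tz":-0.05,"jaw":0.55}]'
python3 -m inch '[{"rx":0,"ry":0,"rz":7.6,"tx":0,"ty":0,"tz":0,"jaw":0.55},{"rx":0,"ry":0,"rz":7.6,"tx":0,"ty":0,"tz":0,"jaw":0.55},{"rx":0,"ry":0,"rz":7.6,"tx":0,"ty":0,"tz":0,"jaw":0.55}]'
python3 - <<'E'
from h import *
s=env.state();print(s['joint_pos'],s['position'],s['tcp_rot'])
a=snap('wrist','w13.png')
for d in env.landmark_of('knob_grip','wrist')[:2]: print(np.round(d['point'],4),d['conf'],proj('wrist',d['point']))
c=env.get_calibration('wrist')
for d in env.trace('knob_grip','wrist')[:1]:
    ys,xs=np.nonzero(d['region']);print(xs.min(),xs.max(),ys.min(),ys.max(),xs.mean(),ys.mean())
cv2.imwrite('pics/w13c.png',cv2.resize(a[60:330,150:410],None,fx=2.2,fy=2.2,interpolation=cv2.INTER_CUBIC)[:,:,::-1])
E
```

```text
time_s: 36.8
position: [0.4526, -0.4219, 0.1244]
tcp_rot: [0.001, 0.998, -0.063, 0.0]
contact_force: [-0.3, 0.4, -1.0]
grip_width: 0.552
time_s: 37.1
position: [0.4527, -0.4183, 0.1248]
tcp_rot: [-0.0, 1.0, 0.0, -0.001]
contact_force: [1.9, -1.0, 0.5]
grip_width: 0.55
[-4.29338036e-01  3.22423396e-01 -2.26504450e-01  1.82642896e-04
 -1.02295266e+00  2.00012158e+00] [ 0.4526746  -0.41825762  0.12483595] [-1.54793948e-04  9.99999849e-01  4.12161838e-05 -5.25331616e-04]
[ 0.4544 -0.4186  0.0865] 0.93 [279.47750092 223.46883631]
255 304 187 248 279.28429517502366 214.52034058656577
```

View pics/w13c.png

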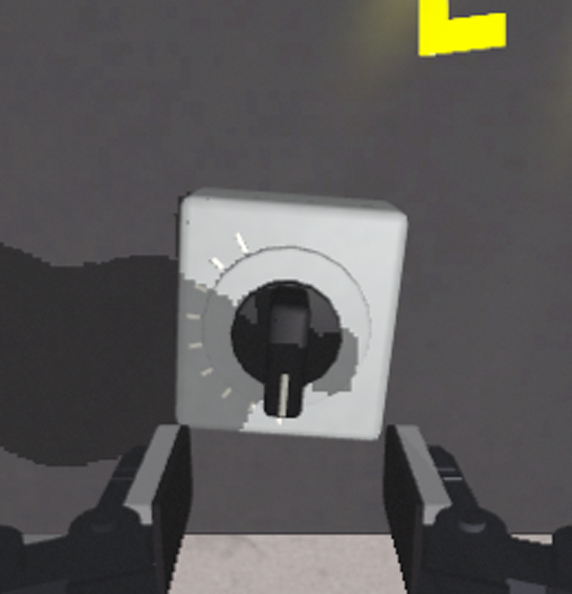

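The knob is still at its first tick (off) and its grip is centred between the jaws. Descend and grip.

```bash
python3 -m inch '[{"rx":0,"ry":0,"rz":0,"tx":0.0005,"ty":0,"tz":-0.03,"jaw":0.55},{"rx":0,"ry":0,"rz":0,"tx":0.0005,"ty":0,"tz":-0.06,"jaw":0.55},{"rx":0,"ry":0,"rz":0,"tx":0.0005,"ty":0,"tz":-0.08,"jaw":0.55},{"rx":0,"ry":0,"rz":0,"tx":0.0005,"ty":0,"tz":-0.087,"jaw":0.55},{"rx":0,"ry":0,"rz":0,"tx":0.0005,"ty":0,"tz":-0.087,"jaw":0},{"rx":0,"ry":0,"rz":0,"tx":0.0005,"ty":0,"tz":-0.087,"jaw":0},{"rx":0,"ry":0,"rz":0,"tx":0.0005,"ty":0,"tz":-0.087,"jaw":0},{"rx":0,"ry":0,"rz":0,"tx":0.0005,"ty":0,"tz":-0.087,"jaw":0},{"rx":0,"ry":0,"rz":0,"tx":0.0005,"ty":0,"tz":-0.087,"jaw":0}]'
python3 -m inch '[{"rx":0,"ry":0,"rz":-7,"tx":0,"ty":0,"tz":0,"jaw":0},{"rx":0,"ry":0,"rz":-14,"tx":0,"ty":0,"tz":0,"jaw":0},{"rx":0,"ry":0,"rz":-21,"tx":0,"ty":0,"tz":0,"jaw":0},{"rx":0,"ry":0,"rz":-28,"tx":0,"ty":0,"tz":0,"jaw":0},{"rx":0,"ry":0,"rz":-35,"tx":0,"ty":0,"tz":0,"jaw":0},{"rx":0,"ry":0,"rz":-42,"tx":0,"ty":0,"tz":0,"jaw":0},{"rx":0,"ry":0,"rz":-49,"tx":0,"ty":0,"tz":0,"jaw":0},{"rx":0,"ry":0,"rz":-56,"tx":0,"ty":0,"tz":0,"jaw":0},{"rx":0,"ry":0,"rz":-63,"tx":0,"ty":0,"tz":0,"jaw":0},{"rx":0,"ry":0,"rz":-70,"tx":0,"ty":0,"tz":0,"jaw":0},{"rx":0,"ry":0,"rz":-77,"tx":0,"ty":0,"tz":0,"jaw":0},{"rx":0,"ry":0,"rz":-84,"tx":0,"ty":0,"tz":0,"jaw":0},{"rx":0,"ry":0,"rz":-91,"tx":0,"ty":0,"tz":0,"jaw":0},{"rx":0,"ry":0,"rz":-98,"tx":0,"ty":0,"tz":0,"jaw":0},{"rx":0,"ry":0,"rz":-105,"tx":0,"ty":0,"tz":0,"jaw":0},{"rx":0,"ry":0,"rz":-112,"tx":0,"ty":0,"tz":0,"jaw":0},{"rx":0,"ry":0,"rz":-119,"tx":0,"ty":0,"tz":0,"jaw":0},{"rx":0,"ry":0,"rz":-126,"tx":0,"ty":0,"tz":0,"jaw":0},{"rx":0,"ry":0,"rz":-133,"tx":0,"ty":0,"tz":0,"jaw":0},{"rx":0,"ry":0,"rz":-138,"tx":0,"ty":0,"tz":0,"jaw":0}]'
python3 -c "
from h import *
print(env.state()['ft_torque'],env.state()['joint_pos'])"
```

```text
time_s: 38.15
position: [0.4547, -0.4181, 0.04]
tcp_rot: [0.0, 1.0, 0.002, 0.001]
contact_force: [0.3, 3.9, 6.2]
grip_width: 0.157
time_s: 40.15
position: [0.4518, -0.4187, 0.04]
tcp_rot: [-0.001, -0.359, 0.934, 0.0]
contact_force: [-8.2, 0.2, 10.7]
grip_width: 0.148
[-0.08752355  3.24983623  0.02268039] [-0.42962374  0.40937233 -0.31833111  0.00228867 -0.84502752 -0.4093185 ]
```

```bash
python3 -m inch '[{"rx":0,"ry":0,"rz":-4,"tx":0,"ty":0,"tz":0,"jaw":0},{"rx":0,"ry":0,"rz":-8,"tx":0,"ty":0,"tz":0,"jaw":0},{"rx":0,"ry":0,"rz":-11,"tx":0,"ty":0,"tz":0,"jaw":0},{"rx":0,"ry":0,"rz":-11,"tx":0,"ty":0,"tz":0,"jaw":0}]'
python3 -c "
from h import *
print(env.state()['ft_torque'],env.state()['joint_pos'])"
```

```text
time_s: 40.55
position: [0.4516, -0.4185, 0.0399]
tcp_rot: [-0.001, -0.269, 0.963, 0.0]
contact_force: [-9.2, 0.7, 11.2]
grip_width: 0.152
[ 0.20193162  3.25131269 -0.08905139] [-0.42954171  0.40923507 -0.3184896   0.00201307 -0.84534054 -0.59845711]
```

```bash
python3 -m inch '[{"rx":0,"ry":0,"rz":-3,"tx":0,"ty":0,"tz":0,"jaw":0},{"rx":0,"ry":0,"rz":-6,"tx":0,"ty":0,"tz":0,"jaw":0},{"rx":0,"ry":0,"rz":-6,"tx":0,"ty":0,"tz":0,"jaw":0},{"rx":0,"ry":0,"rz":-6,"tx":0,"ty":0,"tz":0,"jaw":0}]'
python3 -c "
from h import *
print(env.state()['ft_torque'],env.state()['joint_pos'])"
```

```text
time_s: 40.95
position: [0.4516, -0.4184, 0.04]
tcp_rot: [-0.002, -0.22, 0.975, 0.0]
contact_force: [-10.3, 1.2, 11.1]
grip_width: 0.147
[0.43528296 3.37641925 1.28751139] [-0.42909651  0.40922388 -0.31872363  0.00266681 -0.84556955 -0.69970757]
```

```bash
python3 -m inch '[{"rx":0,"ry":0,"rz":-3,"tx":0,"ty":0,"tz":0,"jaw":0},{"rx":0,"ry":0,"rz":-3,"tx":0,"ty":0,"tz":0,"jaw":0},{"rx":0,"ry":0,"rz":-3,"tx":0,"ty":0,"tz":0,"jaw":0}]'
python3 -c "
from h import *
print(env.state()['ft_torque'],env.state()['joint_pos'])"
python3 -m inch '[{"rx":0,"ry":0,"rz":0,"tx":0,"ty":0,"tz":0,"jaw":0.6},{"rx":0,"ry":0,"rz":0,"tx":0,"ty":0,"tz":0,"jaw":0.6},{"rx":0,"ry":0,"rz":0,"tx":0,"ty":0,"tz":0,"jaw":0.6},{"rx":0,"ry":0,"rz":0,"tx":0,"ty":0,"tz":0,"jaw":0.6},{"rx":0,"ry":0,"rz":0,"tx":0,"ty":0,"tz":0.03,"jaw":0.6},{"rx":0,"ry":0,"rz":0,"tx":0,"ty":0,"tz":0.07,"jaw":0.6},{"rx":0,"ry":0,"rz":0,"tx":0,"ty":0,"tz":0.11,"jaw":0.6},{"rx":0,"ry":0,"rz":0,"tx":0,"ty":0.03,"tz":0.15,"jaw":0.6},{"rx":0,"ry":0,"rz":0,"tx":0,"ty":0.07,"tz":0.19,"jaw":0.6},{"rx":0,"ry":0,"rz":0,"tx":0,"ty":0.11,"tz":0.22,"jaw":0.6},{"rx":0,"ry":0,"rz":0,"tx":0,"ty":0.11,"tz":0.22,"jaw":0.6},{"rx":0,"ry":0,"rz":0,"tx":0,"ty":0.11,"tz":0.22,"jaw":0.6}]'
python3 - <<'E'
from h import *
c=env.get_calibration('wrist');a=snap('wrist','end_w.png')
print(env.state()['contact_force'])
# white pointer line on the dark grip, relative to the axis
u=proj('wrist',[.4535,-.418,.091]);print('axis',u)
x,y=u.astype(int);g=cv2.cvtColor(a,cv2.COLOR_RGB2GRAY)
k,l,s,ce=cv2.connectedComponentsWithStats((g[y-22:y+22,x-22:x+22]>120).astype(np.uint8))
for i in range(1,k):
    p=back('',ce[i]+[x-22,y-22],.091,c)[:2]-[.4535,-.418];print(s[i],np.round(p,4),'dir',round(float(np.degrees(np.arctan2(p[1],p[0]))),1))
snap('top')
for d in env.landmark_of('bar0_mid','top')[:6]: print(np.round(d['point'],4),round(d['conf'],2))
E
```

```text
time_s: 41.25
position: [0.452, -0.4183, 0.04]
tcp_rot: [-0.001, -0.195, 0.981, -0.0]
contact_force: [-8.0, 1.7, 11.0]
grip_width: 0.143
[0.84992221 2.97919289 1.65774799] [-0.42867817  0.40929569 -0.31851806  0.0025494  -0.84527973 -0.75165252]
time_s: 42.45
position: [0.4546, -0.3071, 0.2601]
tcp_rot: [0.002, -0.194, 0.981, -0.001]
contact_force: [0.4, -0.3, -1.0]
grip_width: 0.596
[ 0.16372253 -0.79359985 -0.53182746]
axis [192.36654978 150.1263497 ]
[  0   0  44  44 897] [ 0.0094 -0.0087] dir -42.6
[30  0 14  6 34] [-0.0278  0.0104] dir 159.4
[22 23  4 15 40] [0.0096 0.0039] dir 22.0
[0.4807 0.3238 0.0406] 0.56
```

```bash
python3 - <<'E'
from h import *
c=env.get_calibration('wrist')
a=cv2.imread('pics/end_w.png')[:,:,::-1];g=cv2.cvtColor(a.copy(),cv2.COLOR_RGB2GRAY)
k,l,s,ce=cv2.connectedComponentsWithStats((g[128:172,170:214]>120).astype(np.uint8))
for i in range(1,k):
    if s[i,4]<200:
        ys,xs=np.nonzero(l==i);P=np.array([back('',(x+170,y+128),.091,c)[:2]*1000 for x,y in zip(xs,ys)],np.float32)
        vx,vy,x0,y0=cv2.fitLine(P,cv2.DIST_L2,0,.01,.01).ravel();print(s[i],'dir',np.degrees(np.arctan2(vy,vx)),x0,y0)
c0=cv2.imread('pics/w13.png')[:,:,::-1]
E
```

```text
[30  0 14  6 34] dir -80.71362 422.91245 -407.75488
[22 23  4 15 40] dir 25.73489 459.87177 -414.30557
```

```bash
python3 -c "
from h import *
print(env.finish_job())"
```

```text
the job is handed in; nothing more can be done
None
```

I handed the job in at about 42 s of robot time, with the knob off first, all four bars snapped in, then the knob turned fully clockwise. `finish_job` gives no verdict, so what follows rests on my own checks.

**What I did**
- I turned the knob anticlockwise until the stop pushed back with 2.6 N m. A close view before restarting showed the pointer still at its first tick.
- I pressed the four pale bars, one each, into the four stations. The purple look-alike stayed where it was.
- I then turned the knob clockwise to its other stop (1.7 N m), released it and moved clear.

**Last checks**
- **Bars:** each one ended about 34 mm above its height on the worktop, as a fully home bar should. The presses reached 29–42 N, above the 8–14 N needed to snap. A picture showed all four within about 1–2 mm of their expected outlines.
- **Knob:** the pointer direction measured 26°, against about 31° expected. That is within measuring error and on the far side of the stop, so it reads as fully clockwise.
- **Clear of contact:** the arm's reading before hand-in was about 1 N, which is noise.

**What failed or disagreed**
- The fingertips sit about 30 mm higher than the reported tool position. My first knob grip therefore closed above the grip, and a probe pressed its top with 46 N. I lowered all later grasps by 30 mm.
- The last press onto a bar read 42 N at the wrist. The force limit for the arm or gripper body is 40 N. Both contacts were through the fingers or a held bar, and the run continued.
- From the top camera and the last rack view, the bar network found only one bar. The "all four home" check relies on the outline picture and the press readings.
- I did not re-check the other objects at the end. The arm made no contact that I noticed with any of them.

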